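Lock the tube rocker with its pin and hairpin clip

ROBOT

A 6-joint arm with a two-finger parallel gripper is mounted at the origin on a cart in front of the work surface, level with it; the furniture and walls round the work are solid. World frame = base frame: x ahead of the robot, y to its left, z up, the work surface at z = 0. Lengths are in m, angles in degrees, forces in N, time in s.
With the tool pointing down it reaches from about 0.35 to 0.875 m from the base axis. Payload 4.2 kg.
Tool frame: the origin (TCP) lies midway between the tips of the shut fingers; the grasp point (between the pads) lies 19 mm behind it; x points along the fingers, y is the direction in which the jaws open and shut, and the axes are right-handed (so a half turn about x gives the same grasp; the last joint's range is limited). The gripper opens to 87 mm and grips with 3 to 60 N. Pads are 19 mm wide; open, the fingers measure 117 mm over their backs; the gripper's body (75 mm by 190 mm) begins 51 mm behind the grasp point.
Start: joints at [78.644, 22.042, 0.453, 0, -68.411, -14.817], TCP at [0.276, 0.561, 0.223] pointing down, gripper open.
Joint ranges: [-179.83, 179.83], [-69.29, 118.12], [-61.27, 80.66], [-181.25, 117.63], [-171.15, -9.14], [-177.46, 177.46]. Speed limits (degrees/s): [159.86, 159.86, 180, 180, 180, 180].

INTERFACE

Orientations are given as a 3x3 rotation matrix whose columns are the frame's x, y, z axes.
In Python, from station import r gives the robot as it stands.
- The arm moves only by the tool play_rows, never from a script. Its argument "plan" is a list that holds one entry, the list of rows, each a list of 6 numbers: the shift along the tool's x, y, z in cm, then the turn, a rotation vector about the tool's x, y, z in units of 10 degrees (1.0 is 10 degrees). A call has 1 to 5 rows; each row is the pose to reach, as a shift and turn from the pose commanded when the call began, along the tool's axes at that moment; what a row does not reach only later rows make up. A row lasts 1/8 s, in which the tool goes at most 62.5 mm and 10.7 degrees, less where a joint would pass 70% of its speed; a pose out of reach is approached as far as the arm can. A call with a gripper value outside its range is refused whole. "hand" is the opening, from 0 (shut) to 1 (fully open), set as the call begins (left out, the last holds). The fingers move at their own pace and stop on an object; the grip force is fixed at half the most. Time passes only in rows, so rows that repeat a pose let the fingers close. It gives the time, the measured TCP pose, the force and the opening at its end, in the units of the state.
- r.sense(): the state, without advancing time (a new reading comes with each control period).
- r.capture(name): name is "scene" or "top" or "wrist"; returns (picture, depth): 420x560x3 uint8, blue, green, red; 420x560 float32, m along the optical axis (not along the pixel's ray), 0 where there is no reading.
- r.get_calibration(name): a dict with "vfov" (degrees; the focal length in pixels is half the picture's height over the tangent of half this angle, whatever the lens; pixels are square), "cx", "cy" (the principal point, pixels), "distortion" ([k1, k2, p1, p2, k3] as OpenCV has them; the pictures are not rectified), "rvec" (rotation vector, rad) and "tvec" (3), from world to camera coordinates, as OpenCV has them. Camera axes: x right, y down, z forward; pixel columns grow to the right and rows downward; lengths in m; the calibration is good to about 2 mm. A picture is of the moment at which its call begins: read the wrist's pose just before it. get_calibration takes no time and is no camera call; for the wrist camera it gives the pose at the moment of the call.
- r.finish_job(): hands the job in, once; it reports no verdict.
The state is a dict: "time_s": time; "joints": joint angles; "joint_velocities": joint speeds; "effort": joint torques, N m; "tcp_pos": TCP position; "ee_rot": TCP orientation; "wrist_force": force on the tool from outside, world axes, zero at the start; "moment": the same for the moment, N m; "gripper_width": opening from 0.0 (shut) to 1.0 (fully open).
Only numpy, scipy, OpenCV 4.12 (cv2) and the standard library are available. Lean on these libraries where they do the work, as an engineer would, in place of code of your own. Each camera call takes 0.05 s, during which the arm holds its last target.

TASK

The tube rocker has to be locked before it is moved: push its locking pin fully in, until the head is tight on its rubber washers. Then take the hairpin clip with the orange grip out of its parking block, feel the clip's straight leg into the cross hole at the end away from its head, and gently press the clip down until its sprung leg snaps round the shank and it is fully home. Keep pushes on the rocker, pin and clip below 25 N and leave the things round about where they are.

Things in the scene. Friction and masses are not known exactly. Their poses are not given: they have to be found in the camera images.
- rocker: bench tube rocker, fixed: grey base 160x100x12 mm, two white lugs (y -28 to +28 mm, tops at z 77), behind them (+x 95 mm) a cradle with two green-capped tubes, tops at z 114. Origin under the base, straight below the axis of the steel locking pin; z up, y along the pin. Pin shank 16 mm diameter, level along y at z = 60 mm, cannot turn; head at the +y end, cross hole near the -y end
- head_seat (a point): middling place, fixed to the rocker on the pin axis, of the seat of the pin's head when home. Head: 28 mm diameter, 10 mm thick to the +y side of the seat; push it along rocker -y. It seats on a black rubber washer pack of unknown thickness: 9 mm give or take up to 8, so the true seat lies up to 8 mm either way along y. Drawn out, the head is (25 mm minus lock_pin) further to +y
- hole_mid (a point): middling place, fixed to the rocker, of the centre of the cross hole's upper mouth (top of the shank, 68 mm up) when the pin is home. The true hole is shifted from it along rocker y by the same unknown amount as the head, up to 8 mm either way: no reading tells it, feel for it. Hole vertical, right through, 6.4 mm wide, 0.6 mm chamfer; shank ends 13 mm beyond it
- lock_pin (a joint): how far the locking pin has been pushed in, m: 0 = drawn out by 25 mm, 0.025 = fully home with its head on the washers. It slides with about 6 N of friction and stays where it is left
- clip: hairpin clip, 64 mm tall, 70 g, legs down in its parking block. Origin at the lower tip of the straight leg (5 mm steel, flat tip, z 0 to 36 mm); z up, x towards the sprung leg. Its plane goes square to the pin (clip x along or against rocker x). It needs about 5 to 12 N to pass the shank, then snaps; home, the tip is 27 mm (up to 28) below the pin axis, the grip's underside within 1 mm of the shank
- clip_grip (a point): centre of the clip's orange ribbed grip: 22 mm along clip x (take it across this), 16 mm along y, 28 mm high; it is 50 mm above the straight leg's tip and 4 mm towards the sprung leg
- clip_hug (a point): centre, on the straight leg 27 mm above its tip, of the curve of the sprung leg (4 mm wire) that hugs the shank: on the pin axis when home. The sprung leg's flared end is at clip x = 13, z = 11 mm, its narrow throat at z = 19.5 mm
- clip_block: grey parking block, fixed, 64 x 44 x 45 mm, origin at the centre of its underside; the clip hangs in a 24 x 8 mm slot through its top, the grip's underside resting on the top at 45 mm; lift the clip at least 40 mm straight up to free it
- bottle: white plastic bottle, 50 mm diameter, 100 mm tall, bystander, origin at the centre of its underside
- sample_tube: standing tube with green cap, 41 mm diameter, 94 mm tall, bystander, origin at the centre of its underside
- beaker: glass beaker, 76 mm wide, 85 mm tall, bystander, origin at the centre of its underside
- tape: roll of brown tape lying flat, 84 mm diameter, 18 mm high, bystander, origin at the centre of its underside
There are look-alikes about, which are no part of the job. What is shaped like the clip but pink is not meant.

How it is judged (in metres and radians):
On the way, in this order (a step that is already met when the one before it is completed fails the run):
1. the locking pin is pushed fully in (value of joint lock_pin above 0.0235 m), for 0.2 s.
2. the clip's straight leg is in the cross hole of the pin, its tip at least 8 mm under the top of the shank (z of clip in the frame of rocker between 0.03 and 0.06 m and x of clip in the frame of rocker between -0.003 and 0.003 m and y of clip in the frame of rocker between -0.0625 and -0.0415 m), for 0.1 s.
At the end, for the whole second after the job is handed in: Pin within 1.5 mm of fully home; clip at rest, upright (0.2 rad) and square to the pin (0.25 rad), its straight leg through the cross hole and the centre of the hugging curve not over 2.5 mm above the pin axis and within 3 mm of it sideways, so that the sprung leg holds the shank (value of joint lock_pin above 0.0235 m and z of clip_hug in the frame of rocker between 0.056 and 0.0625 m and x of clip_hug in the frame of rocker between -0.003 and 0.003 m and y of clip_hug in the frame of rocker between -0.0625 and -0.0415 m and angle between clip's own z axis and vertical below 0.2 rad and angle between the x axis of clip and the x axis of rocker, either way round below 0.25 rad and linear speed of clip below 0.02 m/s); the robot touches nothing.
It fails at once if the clip is pressed on the rocker or its pin with more than 25 N (contact force between clip and rocker above 25 N).
It fails at once if the robot presses on the rocker or its pin with more than 25 N (contact force between the arm and rocker above 25 N).
It fails at once if the fingers press on the rocker or its pin with more than 25 N (contact force between the fingers and rocker above 25 N).
It fails at once if a bystander is moved by more than 20 mm (distance of any of bottle, sample_tube, beaker, tape from where it was at the start of the episode above 0.02 m).
It also fails if it takes over 72 s, if anything falls off the work surface, if the arm or the gripper's body presses on something with over 40 N, if the wrist force passes 120 N, or if a joint passes its speed limit or range.

## Working session

There is one attempt and no reset: what is moved stays moved. The work goes in short steps, Python scripts to look and compute and a tool call to move; the robot and the scene stay as the last step left them, time stands still between calls to the robot, and variables do not carry over. Pictures are saved under pics/ and viewed, and the job is handed in when it is done.

Besides the shell and the picture viewer there is one more tool, called after "Call:" by a JSON object that holds its "method" and its "body". play_rows: Moves the arm, as the interface text tells. Its arguments: {"type":"object","properties":{"plan":{"type":"array","items":{"type":"array","items":{"type":"array","items":{"type":"number"}}}},"hand":{"type":"number"}},"required":["plan"]}

```bash
ls; mkdir -p pics; python3 - <<'E'
from station import r
import cv2,numpy as np
s=r.sense();print({k:np.round(v,3).tolist() for k,v in s.items()})
for n in ["scene","top","wrist"]:
    c=r.get_calibration(n);print(n,c)
    p,d=r.capture(n);np.savez(f"pics/{n}0.npz",p=p,d=d,rvec=c['rvec'],tvec=c['tvec']);cv2.imwrite(f"pics/{n}0.png",p)
E
```

```text
pics
{'time_s': 0.0, 'joints': [78.645, 22.091, 0.379, -0.028, -68.411, -14.817], 'joint_velocities': [-0.126, -0.032, -0.025, -0.049, 0.074, -0.005], 'effort': [0.0, -39.067, 18.74, 4.22, 0.011, -0.0], 'tcp_pos': [0.275, 0.56, 0.221], 'ee_rot': [[-0.001, -0.441, -0.897], [-0.002, -0.897, 0.441], [-1.0, 0.002, -0.0]], 'wrist_force': [-0.028, 0.098, 1.063], 'moment': [-0.039, -0.03, -0.014], 'gripper_width': 1.003}
scene {'vfov': 50.16000813283681, 'cx': 273.4284302375133, 'cy': 212.8997545710952, 'distortion': array([-0.02621041,  0.        ,  0.        ,  0.        ,  0.        ]), 'rvec': array([ 1.9973255 , -0.72484838,  0.38895539]), 'tvec': array([-0.43249468,  0.19819893,  0.71775228])}
top {'vfov': 54.567941104313356, 'cx': 276.3115452369957, 'cy': 208.8233295292776, 'distortion': array([-0.03195467,  0.        ,  0.        ,  0.        ,  0.        ]), 'rvec': array([ 2.1459068 , -2.1660049 ,  0.13048914]), 'tvec': array([-0.05046576,  0.49875378,  0.84421352])}
wrist {'vfov': 69.59577277369672, 'cx': 278.5500556834696, 'cy': 211.3518666560634, 'distortion': array([-0.02209766,  0.        ,  0.        ,  0.        ,  0.        ]), 'rvec': array([-1.56876325,  2.52016828,  0.35705463]), 'tvec': array([ 0.62300761, -0.03428135,  0.3920682 ])}
```

View pics/scene0.png

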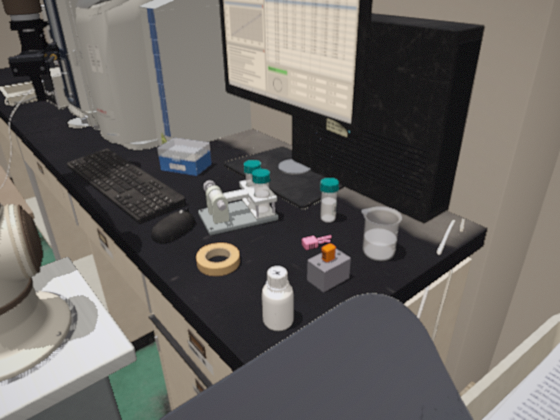

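View pics/top0.png

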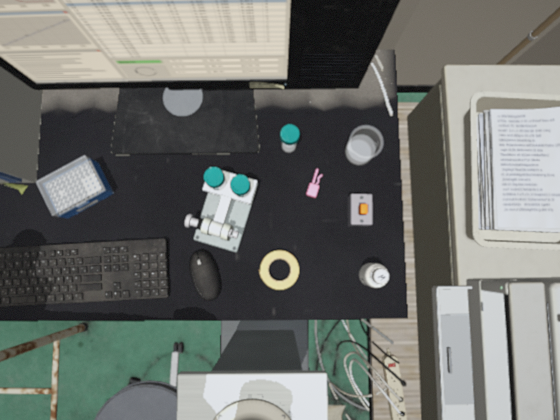

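View pics/wrist0.png

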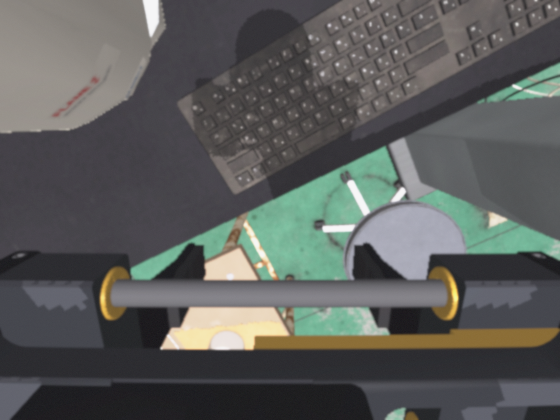

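Candidates, in top-picture pixels: the orange clip is in the grey block at (363,209). The pink look-alike lies at (314,184). The rocker is at (225,215), with its pin head on the left at (190,222). I'll check these in close crops.

```bash
cat > h.py <<'E'
import cv2,numpy as np
from station import r
def K(c):
    f=210/np.tan(np.radians(c['vfov']/2)); return np.array([[f,0,c['cx']],[0,f,c['cy']],[0,0,1]])
def pose(c):
    R=cv2.Rodrigues(np.array(c['rvec'],float))[0]; return R,np.array(c['tvec'],float)
def ray(c,uv):
    uv=np.array(uv,float).reshape(-1,1,2)
    n=cv2.undistortPoints(uv,K(c),c['distortion']).reshape(-1,2)
    R,t=pose(c); d=np.c_[n,np.ones(len(n))]@R; return -R.T@t,d
def atz(c,uv,z):
    o,d=ray(c,uv); return o+d*((z-o[2])/d[:,2])[:,None]
def proj(c,P):
    P=np.array(P,float).reshape(-1,3)
    return cv2.projectPoints(P,np.array(c['rvec'],float),np.array(c['tvec'],float),K(c),np.array(c['distortion']))[0].reshape(-1,2)
def cloud(c,d):
    v,u=np.mgrid[0:420,0:560]
    n=cv2.undistortPoints(np.stack([u,v],-1).reshape(-1,1,2).astype(float),K(c),c['distortion']).reshape(-1,2)
    R,t=pose(c); P=np.c_[n,np.ones(len(n))]*d.reshape(-1,1)
    return ((P-t)@R).reshape(420,560,3)
E
python3 - <<'E'
from h import *
c=r.get_calibration("top");z=np.load("pics/top0.npz")
X=cloud(c,z['d'])
for n,uv in dict(desk=(280,200),grip=(363,209),block=(363,222),bl=(352,212),pinhead=(190,222),lug1=(207,226),base=(240,208),cap1=(214,177),cap2=(240,184),bottle=(376,272),tube=(289,133),tape=(290,270),beaker=(362,148),mon=(280,85)).items(): print(n,np.round(X[uv[1],uv[0]],3))
np.save("pics/X.npy",X)
a=cv2.resize(z['p'][150:270,170:270],None,fx=6,fy=6,interpolation=cv2.INTER_CUBIC)[:600];cv2.imwrite("pics/t1.png",cv2.resize(z['p'][160:260,170:270],None,fx=6,fy=6,interpolation=cv2.INTER_CUBIC))
cv2.imwrite("pics/t2.png",cv2.resize(z['p'][160:240,300:400],None,fx=6,fy=6,interpolation=cv2.INTER_CUBIC))
z=np.load("pics/scene0.npz")
cv2.imwrite("pics/s1.png",cv2.resize(z['p'][150:240,190:290],None,fx=6,fy=6,interpolation=cv2.INTER_CUBIC))
cv2.imwrite("pics/s2.png",cv2.resize(z['p'][220:300,290:390],None,fx=6,fy=6,interpolation=cv2.INTER_CUBIC))
E
```

```text
desk [ 0.522 -0.063  0.001]
grip [ 0.491 -0.233  0.073]
block [ 0.467 -0.237  0.046]
bl [ 0.488 -0.215  0.045]
pinhead [0.468 0.123 0.066]
lug1 [0.459 0.085 0.078]
base [0.503 0.025 0.011]
cap1 [0.552 0.066 0.116]
cap2 [0.538 0.015 0.114]
bottle [ 0.364 -0.248  0.101]
tube [ 0.646 -0.083  0.095]
tape [ 0.367 -0.084  0.   ]
beaker [ 0.629 -0.243  0.036]
mon [ 0.709 -0.064  0.186]
```

View pics/t1.png

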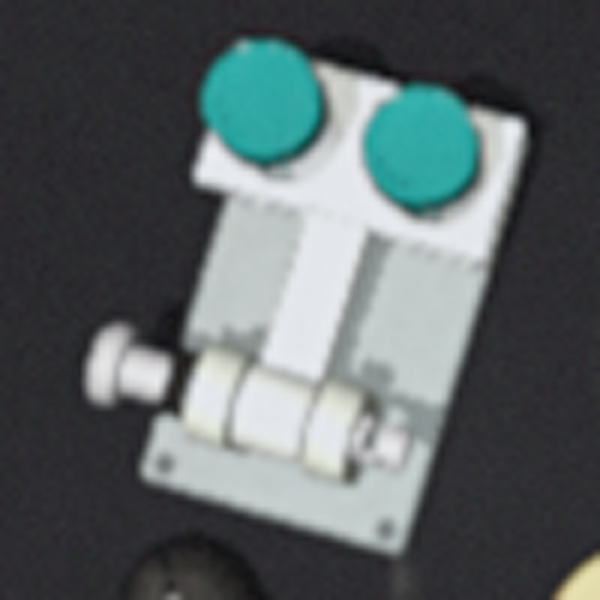

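View pics/t2.png

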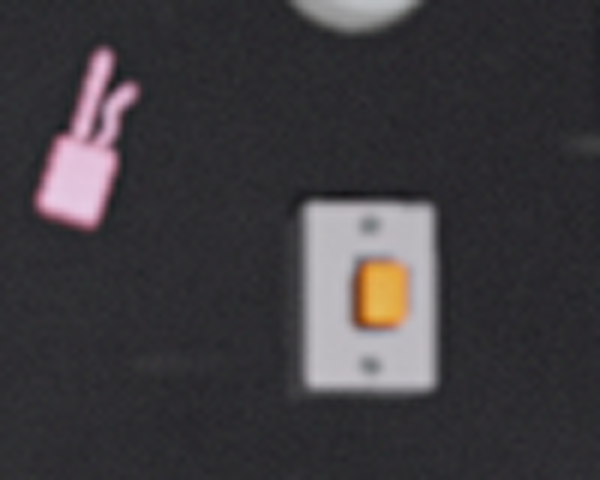

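View pics/s1.png

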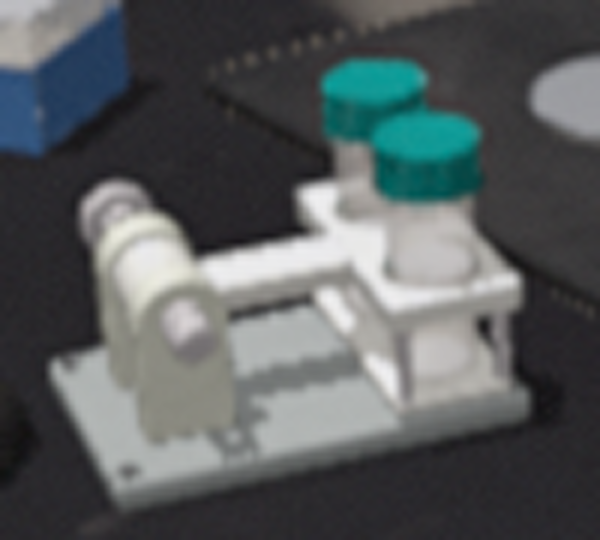

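View pics/s2.png

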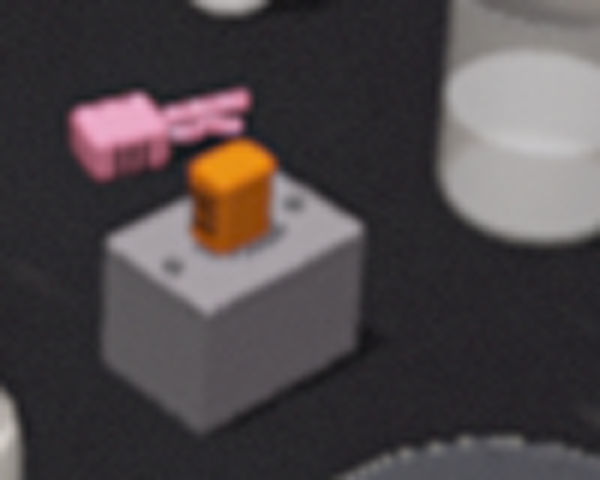

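The crops confirm it: the orange-grip clip stands in the block, and the pink one lies flat and is not wanted. The rocker's pin is drawn out to the left. Next I'll fit the poses.

```bash
python3 - <<'E'
from h import *
from scipy.optimize import least_squares
for n in ("top","scene"):
    c=r.get_calibration(n);z=np.load(f"pics/{n}0.npz");X=cloud(c,z['d']).reshape(-1,3);ok=z['d'].ravel()>0
    P=X[ok]
    b=P[(abs(P[:,2]-.012)<.004)&(P[:,0]>.37)&(P[:,0]<.63)&(P[:,1]>-.06)&(P[:,1]<.16)]
    print(n,'desk z',np.median(P[(abs(P[:,2])<.02)&(abs(P[:,0]-.45)<.05)&(P[:,1]<-.1)&(P[:,1]>-.2)][:,2]),'base',len(b),cv2.minAreaRect((b[:,:2]*1000).astype(np.float32)),np.median(b[:,2]))
    cap=P[(P[:,2]>.105)&(P[:,2]<.125)&(P[:,0]>.45)&(P[:,0]<.6)&(P[:,1]>-.05)&(P[:,1]<.12)]
    if len(cap)>10:
        l,lab,cen=cv2.kmeans((cap[:,:2]).astype(np.float32),2,None,(3,50,1e-6),5,0);print('caps',cen,len(cap),np.median(cap[:,2]))
    g=P[(P[:,2]>.06)&(P[:,2]<.085)&(P[:,0]>.46)&(P[:,0]<.53)&(P[:,1]>-.27)&(P[:,1]<-.2)]
    print('grip',len(g),g.mean(0),cv2.minAreaRect((g[:,:2]*1000).astype(np.float32)),np.percentile(g[:,2],[50,90]))
    g=P[(abs(P[:,2]-.045)<.006)&(P[:,0]>.42)&(P[:,0]<.56)&(P[:,1]>-.3)&(P[:,1]<-.18)]
    print('blk',len(g),g.mean(0),cv2.minAreaRect((g[:,:2]*1000).astype(np.float32)))
    g=P[(P[:,2]>.03)&(P[:,2]<.09)&(P[:,0]>.40)&(P[:,0]<.5)&(P[:,1]>-.03)&(P[:,1]<.16)]
    print('lug',len(g),cv2.minAreaRect((g[:,:2]*1000).astype(np.float32)),g[:,2].max())
E
```

```text
top desk z -8.21480854524647e-05 base 1421 ((500.3780212402344, 38.03366470336914), (193.2456817626953, 259.568115234375), 89.55844116210938) 0.012819948285589862
caps [[0.5535152  0.06727369]
 [0.5376194  0.01583841]] 650 0.11425361711226284
grip 96 [ 0.49237101 -0.23321724  0.07140447] ((492.7299499511719, -233.70358276367188), (14.546980857849121, 21.77280616760254), 87.64290618896484) [0.07277631 0.07474264]
blk 536 [ 0.49490049 -0.23384283  0.04553864] ((494.8342590332031, -234.5966796875), (44.478885650634766, 63.73822021484375), 89.45767974853516)
lug 875 ((454.37591552734375, 78.21004486083984), (85.07386016845703, 99.53244018554688), 16.80763816833496) 0.08066696991955066
scene desk z 0.001299357364853025 base 1068 ((494.00152587890625, 52.242897033691406), (281.8249206542969, 166.90931701660156), 13.757972717285156) 0.013958575741468457
caps [[0.55083555 0.06335931]
 [0.53528357 0.01171718]] 359 0.11518418785635605
grip 152 [ 0.49047954 -0.23753818  0.070049  ] ((492.50567626953125, -235.02938842773438), (16.880882263183594, 22.078166961669922), 89.88058471679688) [0.07185579 0.07538902]
blk 532 [ 0.48939942 -0.24113281  0.04589036] ((495.813232421875, -235.18389892578125), (46.39387512207031, 66.9822998046875), 88.90138244628906)
lug 721 ((455.4381103515625, 82.65388488769531), (83.64201354980469, 103.52307891845703), 24.224660873413086) 0.08175184746934692
```

```bash
python3 - <<'E'
from h import *
s=r.sense();c=r.get_calibration("wrist");R,t=pose(c);T=np.array(s['ee_rot'])
print('cam in tool',T.T@(-R.T@t-s['tcp_pos']),'\ncam axes in tool cols x,y,z\n',np.round(T.T@R.T,3))
c=r.get_calibration("top");z=np.load("pics/top0.npz")
X=cloud(c,z['d']).reshape(-1,3)
a=np.radians(-17.2);o=np.array([.4547,.0694]);Q=X.copy();d=X[:,:2]-o;Q[:,0]=d@[np.cos(a),np.sin(a)];Q[:,1]=d@[-np.sin(a),np.cos(a)]
m=(Q[:,2]>.062)&(Q[:,2]<.09)&(abs(Q[:,0])<.03)&(abs(Q[:,1])<.1)
q=Q[m];
for y in range(-80,90,4):
    k=(abs(q[:,1]*1000-y)<2)
    if k.any(): print(y,k.sum(),np.round(1000*q[k].mean(0),1),round(1000*q[k][:,0].min(),1),round(1000*q[k][:,0].max(),1),round(1000*q[k][:,2].max(),1))
E
```

```text
cam in tool [-0.16275613  0.00070704 -0.07669431] 
cam axes in tool cols x,y,z
 [[-0.001 -0.28   0.96 ]
 [ 1.    -0.     0.001]
 [-0.     0.96   0.28 ]]
-48 1 [ -2.4 -46.   62.5] -2.4 -2.4 62.5
-44 15 [  0.7 -44.   67. ] -5.6 7.3 70.4
-40 16 [  0.8 -39.9  67.3] -6.8 8.7 70.9
-36 11 [  0.7 -36.3  68.2] -6.1 7.4 70.2
-32 9 [  1.4 -32.   67.3] -6.6 8.3 69.6
-28 31 [ -0.2 -27.6  70.9] -14.8 14.7 80.7
-24 33 [  1.7 -23.9  74.2] -14.0 16.9 79.0
-20 30 [  0.4 -19.8  74.7] -15.2 17.2 79.6
-16 31 [  1.  -16.1  74.5] -15.8 16.5 79.6
-12 24 [  0.3 -11.5  70.9] -14.5 14.8 78.4
-8 31 [ 3.3 -8.  70.9] -13.6 29.4 76.7
-4 40 [ 6.7 -4.  69.7] -13.5 29.9 78.6
0 39 [ 6.8 -0.1 70.4] -12.7 29.5 77.3
4 39 [ 7.9  4.  69.6] -13.3 29.8 77.5
8 39 [ 6.1  8.  69.7] -13.9 29.2 77.7
12 24 [ 5.9 11.3 70.3] -13.1 27.9 75.9
16 42 [ 1.  15.9 72.6] -14.9 17.7 80.3
20 30 [-0.3 19.9 73.5] -16.0 17.0 79.6
24 33 [ 0.1 23.9 74.1] -15.3 17.2 79.5
28 23 [ 0.4 27.5 74. ] -15.9 16.5 79.4
32 24 [ 0.7 32.1 70.6] -11.2 12.9 75.9
36 22 [-0.2 36.  71.2] -10.4 11.6 75.0
40 12 [ 1.7 39.9 69. ] -7.1 10.2 73.8
44 14 [ 0.7 43.9 68.2] -6.4 7.1 71.3
48 14 [ 0.8 48.3 67.2] -5.6 7.4 68.9
52 12 [ 0.4 52.  67.7] -6.1 6.8 71.4
56 30 [ 0.8 56.  69.4] -11.9 14.2 77.0
60 28 [ 0.1 59.9 71.4] -13.0 13.6 75.9
64 16 [ 0.1 63.4 72.4] -11.7 11.5 76.4
```

```bash
cat >> h.py <<'E'
from scipy.spatial.transform import Rotation as Ro
YAW=np.radians(-17.2); O=np.array([.4552,.0692,0])
def Rr(yaw=None):
    a=YAW if yaw is None else yaw
    return np.array([[np.cos(a),-np.sin(a),0],[np.sin(a),np.cos(a),0],[0,0,1]])
def w2r(P): return (np.array(P)-O)@Rr()
def r2w(P): return O+Rr()@np.array(P,float)
def Rt(yaw): # tool: x down, y=-X, z=+Y of frame with yaw
    return Rr(yaw)@np.array([[0,-1,0],[0,0,1],[-1,0,0]],float)
def go(p,Rg,s=None):
    s=s or r.sense();T=np.array(s['ee_rot'])
    d=T.T@(np.array(p)-s['tcp_pos'])*100; w=np.degrees(Ro.from_matrix(T.T@Rg).as_rotvec())/10
    print('row',np.round(np.r_[d,w],3).tolist())
def st():
    s=r.sense();print('t',round(s['time_s'],2),'tcp',np.round(s['tcp_pos'],4),'rock',np.round(w2r(s['tcp_pos'])*1000,2),'F',np.round(s['wrist_force'],2),'Frock',np.round(np.array(s['wrist_force'])@Rr(),2),'w',round(s['gripper_width'],3));return s
E
python3 - <<'E'
from h import *
s=st();go([*r2w([0,.092,0])[:2],.22],Rt(YAW))
E
```

```text
t 0.15 tcp [0.2755 0.5605 0.2217] rock [-316.99  416.19  221.7 ] F [ 0.68  0.21 -0.1 ] Frock [ 0.58  0.4  -0.1 ] w 1.001
row [0.221, 27.074, -36.371, 8.102, -0.007, -0.008]
```

Call:
{"method": "play_rows", "body": {"plan": [[[0,27.1,-36.4,8.1,0,0],[0,27.1,-36.4,8.1,0,0],[0,27.1,-36.4,8.1,0,0],[0,27.1,-36.4,8.1,0,0],[0,27.1,-36.4,8.1,0,0]]], "hand": 0}}

```text
time_s: 0.78
tcp_pos: [0.4187, 0.2809, 0.2225]
ee_rot: [[0.0, -0.985, -0.17], [0.0, -0.17, 0.985], [-1.0, -0.0, 0.0]]
wrist_force: [-0.5, 1.2, -1.3]
gripper_width: 0.519
```

```bash
python3 - <<'E'
from h import *
s=st();go([*r2w([0,.092,0])[:2],.22],Rt(YAW))
E
```

```text
t 0.78 tcp [0.4187 0.2809 0.2225] rock [-97.46 191.48 222.53] F [-0.47  1.21 -1.34] Frock [-0.81  1.02 -1.34] w 0.519
row [0.253, -4.171, -13.288, 2.699, 0.0, 0.0]
```

Call:
{"method": "play_rows", "body": {"plan": [[[0,-4,-13,2.7,0,0],[0,-4,-13,2.7,0,0],[0,-4,-13,2.7,0,0],[0,-4,-13,2.7,0,0]]], "hand": 0}}

```text
time_s: 1.27
tcp_pos: [0.4806, 0.1608, 0.2223]
ee_rot: [[-0.001, -0.956, 0.292], [-0.0, 0.292, 0.956], [-1.0, 0.0, -0.0]]
wrist_force: [-1.0, -0.3, 0.7]
gripper_width: 0.067
```

```bash
python3 - <<'E'
from h import *
s=st();go([*r2w([0,.092,0])[:2],.22],Rt(YAW))
c=r.get_calibration("wrist")
p,d=r.capture("wrist");np.savez("pics/w1.npz",p=p,d=d,rvec=c['rvec'],tvec=c['tvec']);cv2.imwrite("pics/w1.png",p)
X=cloud(c,d).reshape(-1,3);Q=w2r(X)
m=(Q[:,2]>.055)&(Q[:,2]<.09)&(abs(Q[:,0])<.03)&(abs(Q[:,1])<.1);q=Q[m]
for y in range(-60,90,2):
    k=(abs(q[:,1]*1000-y)<1)
    if k.any(): print(y,k.sum(),np.round(1000*np.array([q[k][:,0].min(),q[k][:,0].max(),q[k][:,2].max()]),1))
E
```

```text
t 1.27 tcp [0.4806 0.1608 0.2223] rock [ -2.79  95.07 222.29] F [-0.97 -0.26  0.73] Frock [-0.85 -0.53  0.73] w 0.067
row [0.229, -0.278, -0.308, 0.024, -0.002, -0.003]
-48 4 [-4.8  5.8 65.9]
-46 31 [-6.7  7.8 70.3]
-44 38 [-6.8  7.8 69.8]
-42 35 [-6.8  7.8 69.8]
-40 35 [-6.8  7.8 70. ]
-38 45 [-6.8  7.8 69.3]
-36 24 [-6.8  7.9 68.8]
-34 22 [-6.8  7.9 68.2]
-32 21 [-6.9  7.8 67.9]
-30 27 [-6.9  7.8 70.2]
-28 52 [-15.8  16.7  78.2]
-26 78 [-15.8  16.7  79.1]
-24 79 [-15.8  16.7  77.9]
-22 71 [-15.9  16.8  78.4]
-20 74 [-15.9  16.8  78.7]
-18 81 [-15.9  16.8  79.3]
-16 117 [-16.   16.9  78.4]
-14 21 [-8.8 15.  72.6]
-12 81 [-14.1  29.2  76. ]
-10 97 [-14.1  29.2  76.2]
-8 89 [-14.1  29.3  76.2]
-6 92 [-14.2  29.2  76.6]
-4 89 [-14.2  29.4  76.4]
-2 94 [-14.2  29.2  76.7]
0 102 [-14.2  29.4  77.5]
2 88 [-14.3  29.4  76.7]
4 89 [-14.3  29.4  76.3]
6 88 [-14.3  29.4  76.6]
8 89 [-14.4  29.6  76.3]
10 99 [-14.4  29.7  76.3]
12 34 [-13.1  12.1  70.7]
14 79 [-15.3  17.4  78. ]
16 77 [-15.3  17.4  78.6]
18 65 [-15.4  17.5  78.2]
20 64 [-15.4  16.2  78.2]
22 64 [-15.5  16.2  78.7]
24 62 [-15.4  16.3  78. ]
26 64 [-15.6  16.3  78.7]
28 48 [-11.4  12.3  73.7]
30 48 [-11.5  12.4  74.2]
32 48 [-11.5  12.4  73.7]
34 47 [-11.5  12.4  73.4]
36 47 [-11.6  12.4  73.7]
38 31 [-7.3 12.4 73.2]
40 32 [-7.5  8.3 70.1]
42 31 [-7.5  8.3 69.8]
44 31 [-7.5  8.3 69.8]
46 32 [-7.5  8.4 69.5]
48 28 [-7.5  8.4 69.1]
50 30 [-7.6  7.2 69. ]
52 28 [-7.6  7.2 69.1]
54 61 [-12.9  13.6  74.2]
56 53 [-12.8  13.6  74.8]
58 50 [-12.9  13.6  75. ]
60 50 [-12.9  13.7  75.7]
62 39 [-11.8  12.4  75.7]
64 18 [-9.7 10.3 72.9]
```

View pics/w1.png

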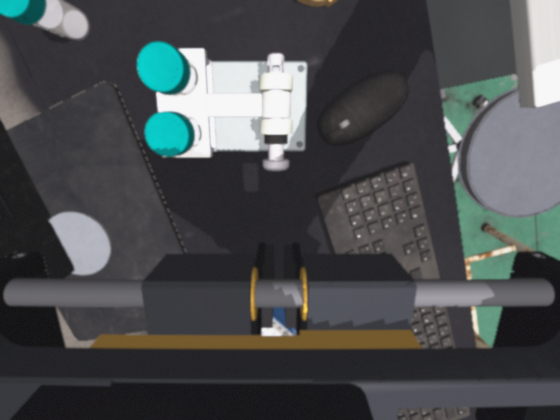

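Call:
{"method": "play_rows", "body": {"plan": [[[6,-0.28,-0.4,0,0,0],[12,-0.28,-0.4,0,0,0],[16.2,-0.28,-0.4,0,0,0],[16.2,-0.28,-0.4,0,0,0],[16.2,-0.28,-0.4,0,0,0]]]}}

```text
time_s: 1.95
tcp_pos: [0.4831, 0.1587, 0.0621]
ee_rot: [[0.003, -0.958, 0.288], [0.001, 0.288, 0.958], [-1.0, -0.002, 0.002]]
wrist_force: [-0.4, 0.2, 0.5]
gripper_width: 0.007
```

```bash
python3 - <<'E'
from h import *
s=st();go([*r2w([0,.085,0])[:2],.058],Rt(YAW))
c=r.get_calibration("wrist")
p,d=r.capture("wrist");cv2.imwrite("pics/w2.png",p)
E
```

```text
t 1.95 tcp [0.4831 0.1587 0.0621] rock [ 0.16 93.76 62.08] F [-0.36  0.21  0.5 ] Frock [-0.41  0.1   0.5 ] w 0.007
row [0.406, 0.024, -0.877, 0.046, 0.011, 0.012]
```

View pics/w2.png

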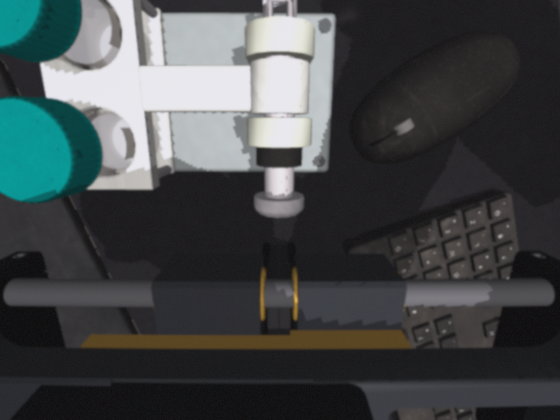

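Call:
{"method": "play_rows", "body": {"plan": [[[0.3,0,-0.7,0,0,0],[0.3,0,-1.2,0,0,0],[0.3,0,-1.4,0,0,0],[0.3,0,-1.6,0,0,0]]]}}

```text
time_s: 2.5
tcp_pos: [0.4777, 0.142, 0.0579]
ee_rot: [[0.001, -0.957, 0.291], [0.001, 0.291, 0.957], [-1.0, -0.001, 0.001]]
wrist_force: [-0.5, 4.0, 0.6]
gripper_width: 0.007
```

Call:
{"method": "play_rows", "body": {"plan": [[[0,0,-0.1,0,0,0],[0,0,-0.2,0,0,0],[0,0,-0.3,0,0,0],[0,0,-0.4,0,0,0]]]}}

```text
time_s: 3.0
tcp_pos: [0.4772, 0.1401, 0.0579]
ee_rot: [[0.003, -0.957, 0.29], [0.003, 0.29, 0.957], [-1.0, -0.002, 0.004]]
wrist_force: [-1.1, 6.7, 0.1]
gripper_width: 0.006
```

```bash
python3 - <<'E'
from h import *
s=st()
E
```

```text
t 3.0 tcp [0.4772 0.1401 0.0579] rock [3.000e-02 7.421e+01 5.792e+01] F [-1.14  6.71  0.13] Frock [-3.08  6.07  0.13] w 0.006
```

Call:
{"method": "play_rows", "body": {"plan": [[[0,0,-0.15,0,0,0],[0,0,-0.3,0,0,0],[0,0,-0.4,0,0,0],[0,0,-0.5,0,0,0],[0,0,-0.6,0,0,0]]]}}

```text
time_s: 3.62
tcp_pos: [0.4754, 0.1343, 0.0579]
ee_rot: [[0.003, -0.957, 0.29], [0.003, 0.29, 0.957], [-1.0, -0.002, 0.004]]
wrist_force: [-2.0, 6.1, 0.5]
gripper_width: 0.006
```

```bash
python3 - <<'E'
from h import *
s=st()
E
```

```text
t 3.62 tcp [0.4754 0.1343 0.0579] rock [6.000e-02 6.821e+01 5.794e+01] F [-2.01  6.09  0.53] Frock [-3.72  5.23  0.53] w 0.006
```

Call:
{"method": "play_rows", "body": {"plan": [[[0,0,-0.15,0,0,0],[0,0,-0.3,0,0,0],[0,0,-0.4,0,0,0],[0,0,-0.5,0,0,0],[0,0,-0.6,0,0,0]]]}}

```text
time_s: 4.25
tcp_pos: [0.4736, 0.1285, 0.0579]
ee_rot: [[0.003, -0.957, 0.29], [0.003, 0.29, 0.957], [-1.0, -0.002, 0.004]]
wrist_force: [-2.0, 6.9, 0.6]
gripper_width: 0.005
```

```bash
python3 - <<'E'
from h import *
s=st()
c=r.get_calibration("wrist")
p,d=r.capture("wrist");cv2.imwrite("pics/w3.png",cv2.resize(p[60:280,180:380],None,fx=2.7,fy=2.7))
E
```

```text
t 4.25 tcp [0.4736 0.1285 0.0579] rock [3.000e-02 6.213e+01 5.791e+01] F [-2.04  6.87  0.59] Frock [-3.98  5.96  0.59] w 0.005
```

View pics/w3.png

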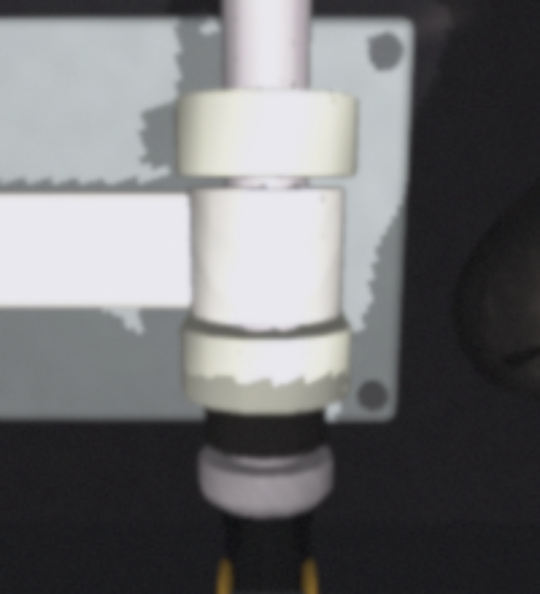

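The view shows the head about 2–4 mm short of the black washers. I'll carry on more slowly.

Call:
{"method": "play_rows", "body": {"plan": [[[0,0,-0.1,0,0,0],[0,0,-0.2,0,0,0],[0,0,-0.3,0,0,0]]]}}

```text
time_s: 4.68
tcp_pos: [0.4728, 0.1258, 0.0579]
ee_rot: [[0.003, -0.957, 0.29], [0.003, 0.29, 0.957], [-1.0, -0.002, 0.004]]
wrist_force: [-2.6, 9.1, 1.0]
gripper_width: 0.007
```

Call:
{"method": "play_rows", "body": {"plan": [[[0,0,-0.1,0,0,0],[0,0,-0.2,0,0,0],[0,0,-0.2,0,0,0]]]}}

```text
time_s: 5.05
tcp_pos: [0.4729, 0.1257, 0.058]
ee_rot: [[0.005, -0.957, 0.291], [0.006, 0.291, 0.957], [-1.0, -0.003, 0.007]]
wrist_force: [-2.4, 13.9, -0.7]
gripper_width: 0.004
```

Call:
{"method": "play_rows", "body": {"plan": [[[0,0,-0.1,0,0,0],[0,0,-0.15,0,0,0],[0,0,-0.15,0,0,0]]]}}

```text
time_s: 5.42
tcp_pos: [0.473, 0.1256, 0.0581]
ee_rot: [[0.006, -0.957, 0.291], [0.008, 0.291, 0.957], [-1.0, -0.004, 0.01]]
wrist_force: [-4.3, 17.7, -1.2]
gripper_width: 0.009
```

```bash
python3 - <<'E'
from h import *
s=st()
c=r.get_calibration("wrist")
p,d=r.capture("wrist");cv2.imwrite("pics/w4.png",cv2.resize(p[60:280,180:380],None,fx=2.7,fy=2.7))
E
```

```text
t 5.42 tcp [0.473  0.1256 0.0581] rock [ 0.31 59.13 58.07] F [-4.33 17.71 -1.23] Frock [-9.37 15.64 -1.23] w 0.009
```

View pics/w4.png

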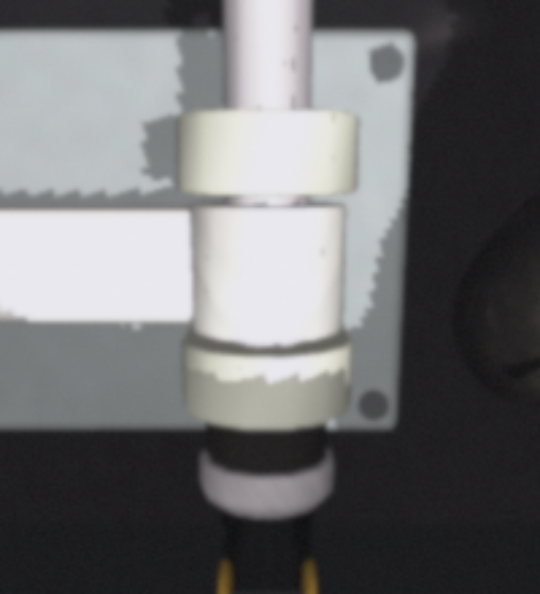

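The head is tight on the washers: there is no gap, and motion stopped at 17.7 N. I'll back off, rise, and take a look at the hole from above.

Call:
{"method": "play_rows", "body": {"plan": [[[0,0,2,0,0,0],[0,0,4,0,0,0],[-4,0,4,0,0,0],[-10,0,4,0,0,0],[-12,0,0,0,0,0]]]}}

```text
time_s: 6.1
tcp_pos: [0.4738, 0.1226, 0.1813]
ee_rot: [[0.007, -0.958, 0.287], [0.002, 0.287, 0.958], [-1.0, -0.006, 0.004]]
wrist_force: [-0.1, -0.6, -1.4]
gripper_width: 0.001
```

Call:
{"method": "play_rows", "body": {"plan": [[[0,0,-5.5,0,0,0],[0,0,-9,0,0,0],[0,0,-9,0,0,0]]], "hand": 0.5}}

```text
time_s: 6.48
tcp_pos: [0.4439, 0.0326, 0.1777]
ee_rot: [[-0.001, -0.956, 0.293], [-0.001, 0.293, 0.956], [-1.0, 0.0, -0.001]]
wrist_force: [1.5, 0.1, 0.7]
gripper_width: 0.261
```

```bash
python3 - <<'E'
from h import *
s=st()
c=r.get_calibration("wrist")
p,d=r.capture("wrist");np.savez("pics/w5.npz",p=p,d=d,rvec=c['rvec'],tvec=c['tvec']);cv2.imwrite("pics/w5.png",p)
X=cloud(c,d).reshape(-1,3);Q=w2r(X)
print('hole mid px',proj(c,r2w([0,-.052,.068])),proj(c,r2w([0,-.049,.068])))
m=(Q[:,2]>.055)&(Q[:,2]<.09)&(abs(Q[:,0])<.03)&(abs(Q[:,1])<.1);q=Q[m]
for y in list(range(-70,-24,2))+list(range(24,90,2)):
    k=(abs(q[:,1]*1000-y)<1)
    if k.any(): print(y,k.sum(),np.round(1000*np.array([q[k][:,0].min(),q[k][:,0].max(),q[k][:,2].max()]),1))
go([.4925,-.2335,.16],Rt(0))
E
```

```text
t 6.47 tcp [0.4439 0.0326 0.1777] rock [ 1.0000e-02 -3.8270e+01  1.7766e+02] F [1.5  0.09 0.74] Frock [1.41 0.53 0.74] w 0.261
hole mid px [[278.34796232 195.43634646]] [[278.3396717 198.5901807]]
-64 56 [-6.2  7.8 68.1]
-62 40 [-7.1  7.8 69.2]
-60 34 [-7.2  7.8 70. ]
-58 40 [-7.2  7.8 69.6]
-56 35 [-7.2  7.8 70.2]
-54 20 [-7.2  7.8 67.8]
-52 24 [-7.2  7.8 67.6]
-50 22 [-7.3  7.8 68. ]
-48 50 [-7.3  7.8 69.8]
-46 35 [-7.3  7.9 69.8]
-44 34 [-6.3  7.9 69.1]
-42 32 [-6.3  7.9 69.2]
-40 34 [-6.3  7.9 69.7]
-38 30 [-6.4  7.9 69.1]
-36 36 [-6.4  8.  69.1]
-34 32 [-6.4  8.  70. ]
-32 33 [-6.4  7.9 69.5]
-30 52 [-14.2  15.6  76.6]
-28 186 [-16.2  17.   78.2]
-26 71 [-16.1  16.6  78.1]
24 58 [-16.   16.2  77.8]
26 50 [-16.   16.3  77.8]
28 2 [-13.8   8.   74.6]
30 27 [-8.9 10.2 73.6]
32 36 [-11.   12.4  73.6]
34 14 [-11.   12.4  69.4]
36 3 [-11.   12.4  65.1]
38 6 [-12.4  13.6  62.6]
row [1.785, -12.367, -24.157, -1.698, -0.002, 0.002]
```

View pics/w5.png

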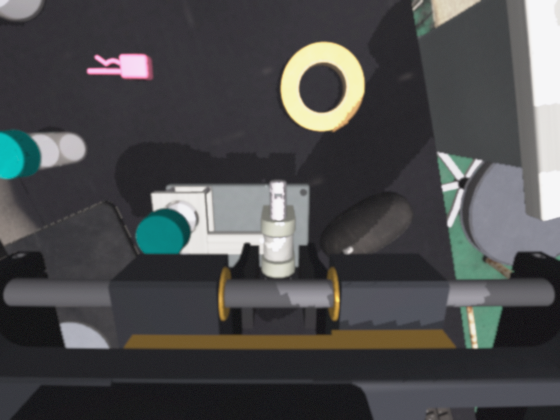

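```bash
python3 - <<'E'
from h import *
z=np.load("pics/w5.npz")
cv2.imwrite("pics/w5c.png",cv2.resize(z['p'][170:230,250:310],None,fx=10,fy=10,interpolation=cv2.INTER_CUBIC))
E
```

```text
(no output)
```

View pics/w5c.png

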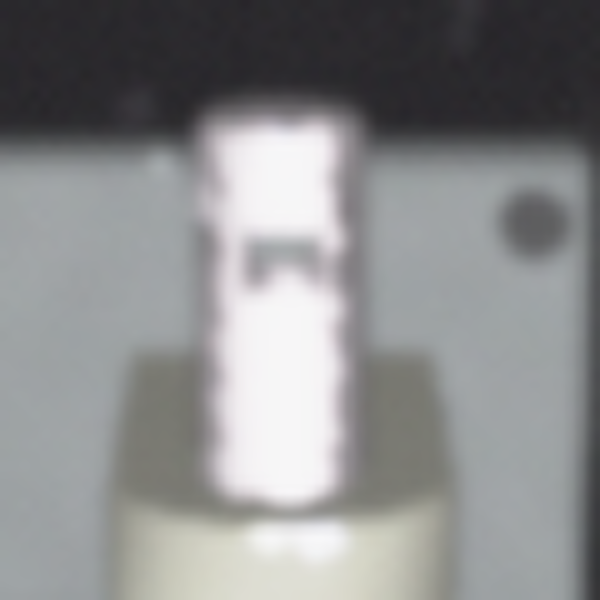

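The picture shows the cross hole as a dark mark at about (278.4, 196), which puts it near rocker y −51.5 mm. Now to the clip.

Call:
{"method": "play_rows", "body": {"plan": [[[0,-3,-6,-0.8,0,0],[0.5,-6.2,-12,-1.65,0,0],[1,-9.3,-18,-1.65,0,0],[1.5,-12.4,-24,-1.65,0,0],[1.5,-12.4,-24,-1.65,0,0]]], "hand": 0.5}}

```text
time_s: 7.15
tcp_pos: [0.4948, -0.2336, 0.1615]
ee_rot: [[-0.001, -1.0, 0.009], [-0.0, 0.009, 1.0], [-1.0, 0.001, -0.0]]
wrist_force: [0.1, 0.1, -0.1]
gripper_width: 0.503
```

```bash
python3 - <<'E'
from h import *
s=st()
c=r.get_calibration("wrist")
p,d=r.capture("wrist");np.savez("pics/w6.npz",p=p,d=d,rvec=c['rvec'],tvec=c['tvec']);cv2.imwrite("pics/w6.png",p)
P=cloud(c,d).reshape(-1,3);P=P[d.ravel()>0]
g=P[(P[:,2]>.058)&(P[:,2]<.085)&(P[:,0]>.46)&(P[:,0]<.53)&(P[:,1]>-.27)&(P[:,1]<-.2)]
print('grip',len(g),g.mean(0),cv2.minAreaRect((g[:,:2]*1000).astype(np.float32)),np.percentile(g[:,2],[50,90]))
g=P[(abs(P[:,2]-.045)<.004)&(P[:,0]>.42)&(P[:,0]<.56)&(P[:,1]>-.3)&(P[:,1]<-.18)]
print('blk',len(g),g.mean(0),cv2.minAreaRect((g[:,:2]*1000).astype(np.float32)))
go([.4925,-.2335,.048],Rt(np.radians(-.7)))
E
```

```text
t 7.15 tcp [ 0.4948 -0.2336  0.1615] rock [ 127.35 -277.54  161.53] F [ 0.15  0.06 -0.08] Frock [ 0.12  0.11 -0.08] w 0.503
grip 519 [ 0.49263098 -0.23845565  0.07144015] ((492.6716613769531, -236.44100952148438), (16.6492977142334, 22.50568962097168), 87.56767272949219) [0.07287365 0.07406487]
blk 2454 [ 0.49545207 -0.23869354  0.04553209] ((494.9460754394531, -236.47076416015625), (44.77511215209961, 64.2354965209961), 88.37478637695312)
row [11.326, 0.261, 0.169, 0.016, -0.007, -0.007]
```

View pics/w6.png

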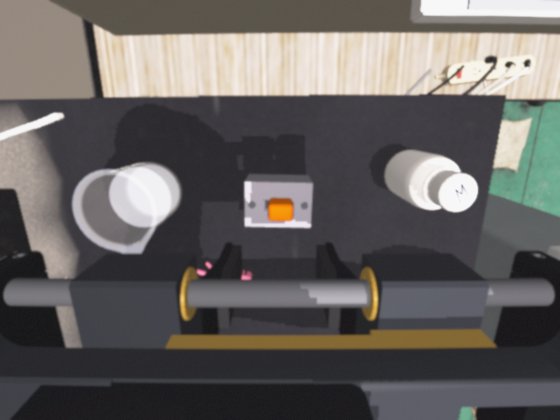

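Call:
{"method": "play_rows", "body": {"plan": [[[4,0.22,-0.15,0.07,0,0],[8,0.22,-0.15,0.07,0,0],[10,0.22,-0.15,0.07,0,0],[11,0.22,-0.15,0.07,0,0],[11,0.22,-0.15,0.07,0,0]]], "hand": 0.5}}

```text
time_s: 7.82
tcp_pos: [0.4918, -0.2323, 0.0521]
ee_rot: [[-0.001, -1.0, 0.018], [-0.0, 0.018, 1.0], [-1.0, 0.001, -0.0]]
wrist_force: [-0.9, 0.1, 0.2]
gripper_width: 0.503
```

```bash
python3 - <<'E'
from h import *
s=st()
go([.4925,-.235,.048],Rt(np.radians(-1.2)))
p,d=r.capture("wrist");cv2.imwrite("pics/w7.png",p)
E
```

```text
t 7.83 tcp [ 0.4918 -0.2323  0.0521] rock [ 124.17 -277.2    52.11] F [-0.87  0.07  0.22] Frock [-0.85 -0.19  0.22] w 0.503
row [0.411, -0.071, -0.267, 0.017, -0.0, -0.006]
```

View pics/w7.png

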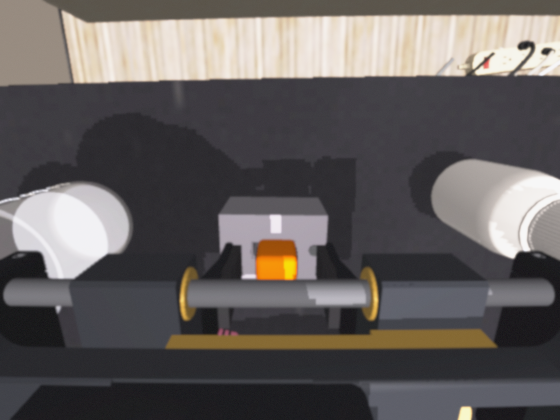

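Call:
{"method": "play_rows", "body": {"plan": [[[0.35,-0.05,-0.25,0,0,0],[0.35,-0.05,-0.25,0,0,0],[0.35,-0.05,-0.25,0,0,0]]], "hand": 0.5}}

```text
time_s: 8.25
tcp_pos: [0.4921, -0.2355, 0.0495]
ee_rot: [[0.001, -1.0, 0.019], [-0.0, 0.019, 1.0], [-1.0, -0.001, -0.0]]
wrist_force: [0.4, 0.3, 0.5]
gripper_width: 0.497
```

```bash
python3 - <<'E'
from h import *
s=st()
go([.4925,-.235,.048],Rt(np.radians(-1.2)))
E
```

```text
t 8.25 tcp [ 0.4921 -0.2355  0.0495] rock [ 125.3  -280.16   49.48] F [0.39 0.25 0.48] Frock [0.3  0.36 0.48] w 0.497
row [0.148, -0.044, 0.049, 0.01, -0.001, 0.005]
```

Call:
{"method": "play_rows", "body": {"plan": [[[0.1,0,0,0,0,0],[0.1,0,0,0,0,0],[0.1,0,0,0,0,0],[0.1,0,0,0,0,0],[0.1,0,0,0,0,0]]], "hand": 0}}

```text
time_s: 8.88
tcp_pos: [0.492, -0.2354, 0.0481]
ee_rot: [[0.0, -1.0, 0.019], [-0.0, 0.019, 1.0], [-1.0, -0.0, -0.0]]
wrist_force: [0.7, -0.6, -0.2]
gripper_width: 0.246
```

```bash
python3 - <<'E'
from h import *
s=st();print(np.round(s['ee_rot'],3).tolist())
E
```

```text
t 8.88 tcp [ 0.492  -0.2354  0.0481] rock [ 125.2  -280.08   48.11] F [ 0.7  -0.63 -0.22] Frock [ 0.85 -0.39 -0.22] w 0.246
[[0.0, -1.0, 0.019], [-0.0, 0.019, 1.0], [-1.0, -0.0, -0.0]]
```

Call:
{"method": "play_rows", "body": {"plan": [[[-1,0,0,0,0,0],[-3,0,0,0,0,0],[-6,0,0,0,0,0],[-11,0,0,0,0,0],[-12,0,0,0,0,0]]], "hand": 0}}

```text
time_s: 9.5
tcp_pos: [0.4939, -0.2359, 0.1725]
ee_rot: [[0.008, -1.0, 0.018], [-0.002, 0.018, 1.0], [-1.0, -0.008, -0.002]]
wrist_force: [-0.5, -0.9, -2.1]
gripper_width: 0.249
```

```bash
python3 - <<'E'
from h import *
s=st()
c=r.get_calibration("wrist")
p,d=r.capture("wrist");np.savez("pics/w8.npz",p=p,d=d,rvec=c['rvec'],tvec=c['tvec']);cv2.imwrite("pics/w8.png",cv2.resize(p[180:300,210:350],None,fx=5,fy=5,interpolation=cv2.INTER_CUBIC))
p,d=r.capture("scene");cv2.imwrite("pics/s8.png",p)
E
```

```text
t 9.5 tcp [ 0.4939 -0.2359  0.1725] rock [ 127.19 -280.06  172.45] F [-0.45 -0.87 -2.09] Frock [-0.18 -0.96 -2.09] w 0.249
```

View pics/w8.png

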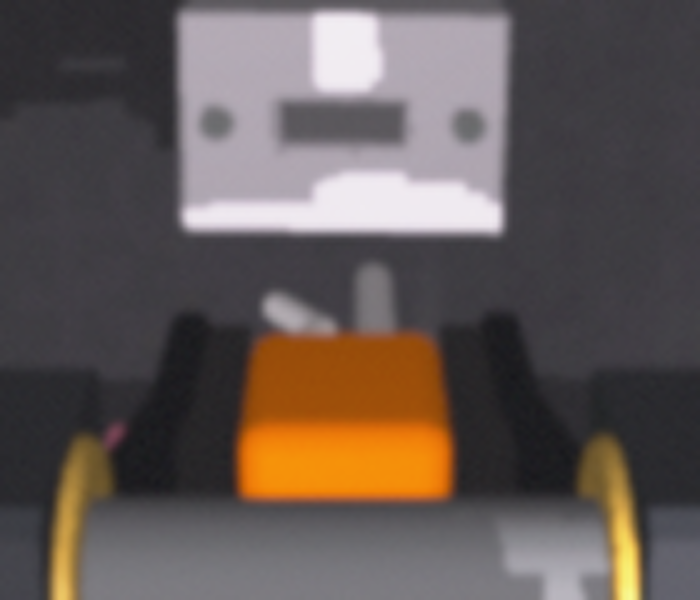

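View pics/s8.png

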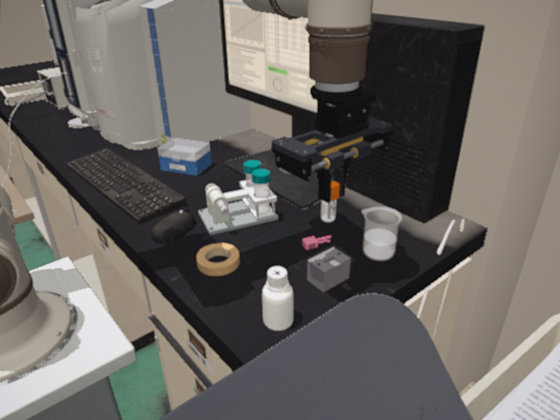

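The scene and wrist views show the clip out of the block and held straight. The straight leg's tip is at about (284, 234) and the sprung leg is on the left. Moving to above the hole.

```bash
python3 - <<'E'
from h import *
s=st()
go(r2w([.0045,-.051,.135]),Rt(YAW))
c=r.get_calibration("wrist");T=np.array(s['ee_rot'])
for l in (.038,.039,.040): print(proj(c,np.array(s['tcp_pos'])+T@np.array([l,.004,0])),proj(c,np.array(s['tcp_pos'])+T@np.array([l,.004,-.0025])))
E
```

```text
t 9.6 tcp [ 0.4923 -0.2354  0.1697] rock [ 125.54 -279.97  169.69] F [-0.95  0.03 -1.06] Frock [-0.92 -0.25 -1.06] w 0.25
row [3.445, 5.287, 25.357, 1.611, 0.001, 0.019]
[[283.60774103 237.14405184]] [[283.62474187 233.83520271]]
[[283.58546971 236.63761448]] [[283.6023173  233.34186317]]
[[283.56339522 236.13566398]] [[283.58009164 232.85290999]]
```

Call:
{"method": "play_rows", "body": {"plan": [[[0,1,5,0.5,0,0],[0,2,11,1,0,0],[0,3.5,17,1.6,0,0],[1,5.2,23,1.6,0,0],[2,5.2,25.2,1.6,0,0]]], "hand": 0}}

```text
time_s: 10.22
tcp_pos: [0.4423, 0.0196, 0.1466]
ee_rot: [[-0.003, -0.957, 0.291], [-0.0, 0.291, 0.957], [-1.0, 0.003, -0.001]]
wrist_force: [0.1, -0.2, -0.6]
gripper_width: 0.251
```

Call:
{"method": "play_rows", "body": {"plan": [[[0.8,0,0,0,0,0],[1.2,0,0,0,0,0],[1.2,0,0,0,0,0]]], "hand": 0}}

```text
time_s: 10.6
tcp_pos: [0.4443, 0.0165, 0.1354]
ee_rot: [[-0.002, -0.955, 0.296], [-0.001, 0.296, 0.955], [-1.0, 0.001, -0.001]]
wrist_force: [0.3, -0.5, -0.5]
gripper_width: 0.249
```

```bash
python3 - <<'E'
from h import *
s=st()
go(r2w([.0045,-.051,.118]),Rt(YAW))
c=r.get_calibration("wrist")
p,d=r.capture("wrist");np.savez("pics/w9.npz",p=p,d=d,rvec=c['rvec'],tvec=c['tvec']);cv2.imwrite("pics/w9.png",cv2.resize(p[170:290,210:350],None,fx=5,fy=5,interpolation=cv2.INTER_CUBIC))
E
```

```text
t 10.6 tcp [0.4443 0.0165 0.1354] rock [  5.16 -53.57 135.39] F [ 0.31 -0.46 -0.51] Frock [ 0.43 -0.35 -0.51] w 0.249
row [1.739, 0.063, 0.259, 0.001, -0.007, -0.008]
```

View pics/w9.png

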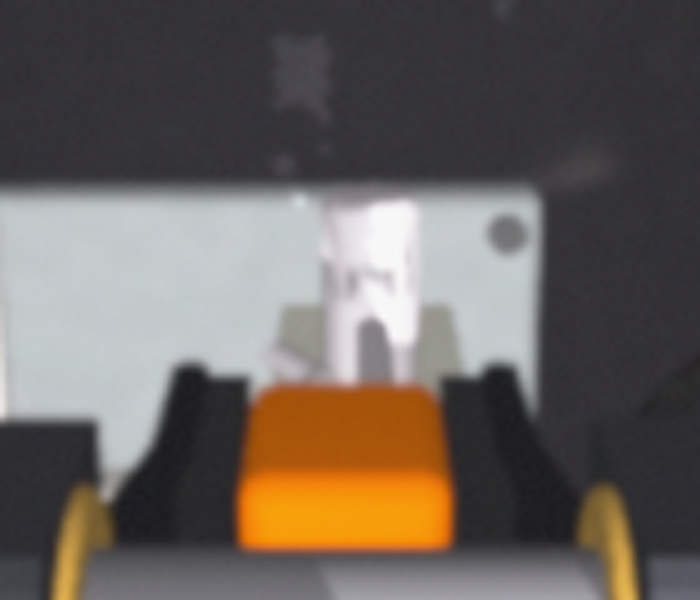

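Call:
{"method": "play_rows", "body": {"plan": [[[0.8,0,0.2,0,0,0],[1.4,0,0.25,0,0,0],[2.0,0,0.25,0,0,0],[2.1,0,0.25,0,0,0],[2.1,0,0.25,0,0,0]]], "hand": 0}}

```text
time_s: 11.28
tcp_pos: [0.4454, 0.02, 0.115]
ee_rot: [[0.0, -0.956, 0.294], [-0.0, 0.294, 0.956], [-1.0, -0.0, -0.0]]
wrist_force: [0.4, 0.7, -1.3]
gripper_width: 0.247
```

```bash
python3 - <<'E'
from h import *
s=st();T=np.array(s['ee_rot'])
go(r2w([.005,-.051,.111]),Rt(YAW))
c=r.get_calibration("wrist")
p,d=r.capture("wrist");np.savez("pics/w10.npz",p=p,d=d,rvec=c['rvec'],tvec=c['tvec']);cv2.imwrite("pics/w10.png",cv2.resize(p[195:265,240:320],None,fx=8,fy=8,interpolation=cv2.INTER_CUBIC))
print('tip pred',proj(c,np.array(s['tcp_pos'])+T@np.array([.039,.0045,-.0025])))
for y in (-.049,-.051,-.053): print(y,proj(c,r2w([.0004,y,.068])))
E
```

```text
t 11.28 tcp [0.4454 0.02   0.115 ] rock [  5.23 -49.89 115.03] F [ 0.42  0.67 -1.31] Frock [ 0.2   0.76 -1.31] w 0.247
row [0.403, 0.024, -0.111, 0.012, -0.0, 0.0]
tip pred [[284.58178533 233.47850248]]
-0.049 [[284.80103013 234.01075636]]
-0.051 [[284.82292718 231.46306654]]
-0.053 [[284.84491545 228.90238663]]
```

View pics/w10.png

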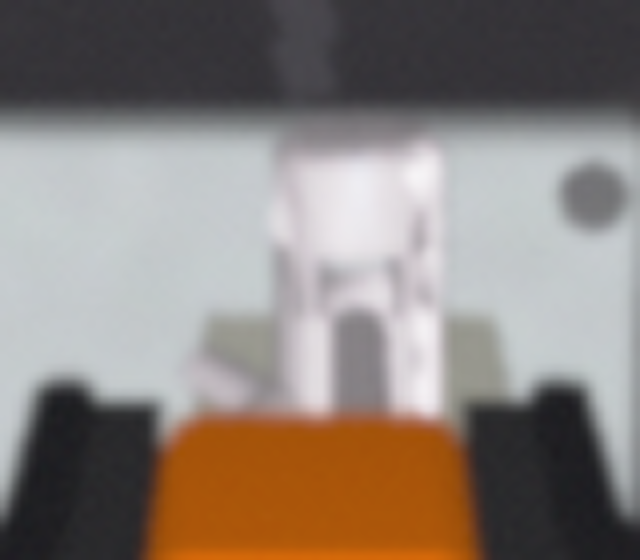

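The hole's far edge is at row ≈228 and the leg's tip front at ≈233, in line sideways. The tip is about 8 mm above the shank and within 0.5 mm of the hole in y. I'll descend gently by feel.

Call:
{"method": "play_rows", "body": {"plan": [[[0.2,0,-0.04,0,0,0],[0.4,0,-0.04,0,0,0],[0.5,0,-0.04,0,0,0],[0.6,0,-0.04,0,0,0]]], "hand": 0}}

```text
time_s: 11.82
tcp_pos: [0.4453, 0.0196, 0.109]
ee_rot: [[-0.0, -0.956, 0.294], [-0.0, 0.294, 0.956], [-1.0, 0.0, -0.0]]
wrist_force: [-0.7, 0.6, -0.4]
gripper_width: 0.247
```

```bash
python3 - <<'E'
from h import *
s=st();T=np.array(s['ee_rot'])
c=r.get_calibration("wrist")
p,d=r.capture("wrist");np.savez("pics/w11.npz",p=p,d=d,rvec=c['rvec'],tvec=c['tvec']);cv2.imwrite("pics/w11.png",cv2.resize(p[195:265,240:320],None,fx=8,fy=8,interpolation=cv2.INTER_CUBIC))
print('tip pred',proj(c,np.array(s['tcp_pos'])+T@np.array([.039,.0045,-.0025])))
for y in (-.049,-.051,-.053): print(y,proj(c,r2w([.0004,y,.068])))
E
```

```text
t 11.82 tcp [0.4453 0.0196 0.109 ] rock [  5.19 -50.31 108.98] F [-0.69  0.58 -0.4 ] Frock [-0.83  0.35 -0.4 ] w 0.247
tip pred [[284.61275227 233.48055194]]
-0.049 [[284.92257175 237.50027185]]
-0.051 [[284.94504814 234.89544742]]
-0.053 [[284.96762058 232.27695555]]
```

View pics/w11.png

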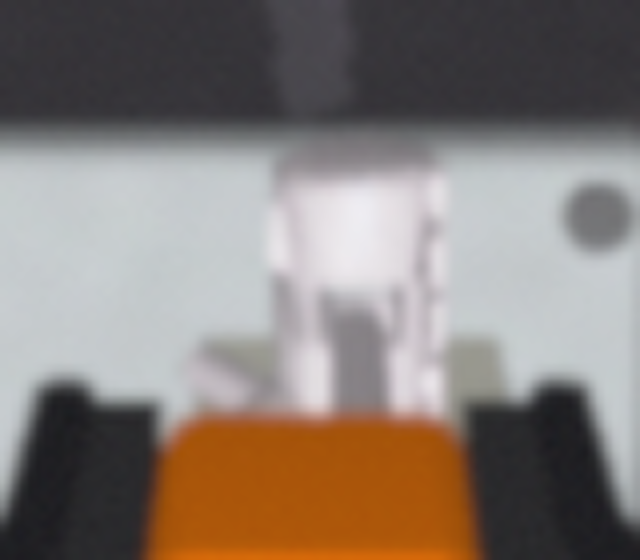

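Call:
{"method": "play_rows", "body": {"plan": [[[0.1,0,0,0,0,0],[0.2,0,0,0,0,0],[0.3,0,0,0,0,0],[0.4,0,0,0,0,0]]], "hand": 0}}

```text
time_s: 12.38
tcp_pos: [0.4453, 0.0196, 0.105]
ee_rot: [[-0.0, -0.956, 0.294], [-0.0, 0.294, 0.956], [-1.0, 0.0, -0.0]]
wrist_force: [-0.5, -0.6, -1.6]
gripper_width: 0.252
```

```bash
python3 - <<'E'
from h import *
s=st()
E
```

```text
t 12.38 tcp [0.4453 0.0196 0.105 ] rock [  5.18 -50.33 104.97] F [-0.52 -0.62 -1.56] Frock [-0.31 -0.75 -1.56] w 0.252
```

Call:
{"method": "play_rows", "body": {"plan": [[[0.1,0,0,0,0,0],[0.2,0,0,0,0,0],[0.3,0,0,0,0,0]]], "hand": 0}}

```text
time_s: 12.75
tcp_pos: [0.4453, 0.0196, 0.102]
ee_rot: [[0.0, -0.956, 0.294], [0.0, 0.294, 0.956], [-1.0, -0.0, 0.0]]
wrist_force: [0.1, -0.3, -1.2]
gripper_width: 0.248
```

```bash
python3 - <<'E'
from h import *
s=st()
p,d=r.capture("wrist");cv2.imwrite("pics/w12.png",cv2.resize(p[195:265,240:320],None,fx=8,fy=8,interpolation=cv2.INTER_CUBIC))
E
```

```text
t 12.75 tcp [0.4453 0.0196 0.102 ] rock [  5.19 -50.3  102.  ] F [ 0.13 -0.26 -1.16] Frock [ 0.2  -0.21 -1.16] w 0.248
```

View pics/w12.png

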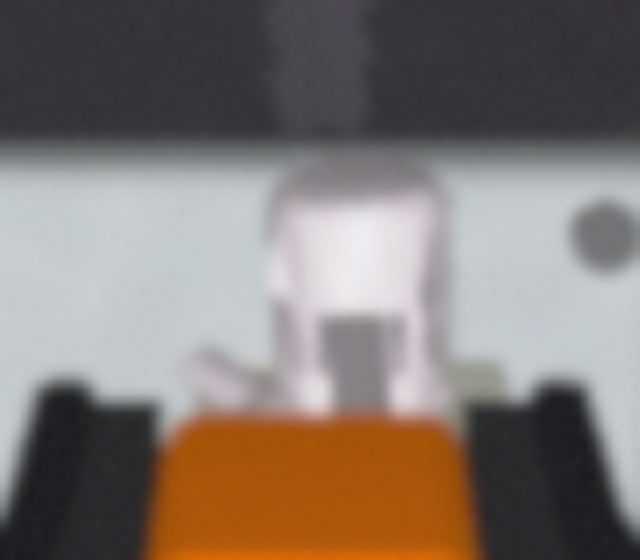

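The leg is in the hole: tip about 5 mm deep with no contact force. Continuing down.

Call:
{"method": "play_rows", "body": {"plan": [[[0.2,0,0,0,0,0],[0.4,0,0,0,0,0],[0.6,0,0,0,0,0],[0.8,0,0,0,0,0],[1.0,0,0,0,0,0]]], "hand": 0}}

```text
time_s: 13.42
tcp_pos: [0.4453, 0.0196, 0.0919]
ee_rot: [[-0.0, -0.956, 0.294], [-0.0, 0.294, 0.956], [-1.0, 0.0, -0.0]]
wrist_force: [0.1, -0.6, -0.8]
gripper_width: 0.251
```

```bash
python3 - <<'E'
from h import *
s=st()
E
```

```text
t 13.43 tcp [0.4453 0.0196 0.0919] rock [  5.18 -50.31  91.89] F [ 0.08 -0.62 -0.84] Frock [ 0.26 -0.56 -0.84] w 0.251
```

Call:
{"method": "play_rows", "body": {"plan": [[[0.15,0,0,0,0,0],[0.3,0,0,0,0,0],[0.45,0,0,0,0,0],[0.55,0,0,0,0,0]]], "hand": 0}}

```text
time_s: 13.92
tcp_pos: [0.4452, 0.0196, 0.0865]
ee_rot: [[-0.0, -0.956, 0.294], [-0.0, 0.294, 0.956], [-1.0, 0.0, -0.0]]
wrist_force: [0.1, -0.9, -1.2]
gripper_width: 0.25
```

Call:
{"method": "play_rows", "body": {"plan": [[[0.1,0,0,0,0,0],[0.2,0,0,0,0,0],[0.3,0,0,0,0,0]]], "hand": 0}}

```text
time_s: 14.3
tcp_pos: [0.4457, 0.0197, 0.0839]
ee_rot: [[0.001, -0.956, 0.294], [0.0, 0.294, 0.956], [-1.0, -0.001, 0.0]]
wrist_force: [-0.6, -0.6, 2.9]
gripper_width: 0.25
```

```bash
python3 - <<'E'
from h import *
s=st()
E
```

```text
t 14.3 tcp [0.4457 0.0197 0.0839] rock [  5.59 -50.12  83.86] F [-0.62 -0.62  2.89] Frock [-0.41 -0.78  2.89] w 0.25
```

Call:
{"method": "play_rows", "body": {"plan": [[[0.1,0,0,0,0,0],[0.2,0,0,0,0,0]]], "hand": 0}}

```text
time_s: 14.55
tcp_pos: [0.4459, 0.0198, 0.082]
ee_rot: [[0.001, -0.956, 0.293], [0.0, 0.293, 0.956], [-1.0, -0.001, 0.001]]
wrist_force: [0.2, -0.1, 4.7]
gripper_width: 0.248
```

Call:
{"method": "play_rows", "body": {"plan": [[[0.1,0,0,0,0,0],[0.2,0,0,0,0,0]]], "hand": 0}}

```text
time_s: 14.8
tcp_pos: [0.4462, 0.0198, 0.0805]
ee_rot: [[0.002, -0.956, 0.293], [0.0, 0.293, 0.956], [-1.0, -0.002, 0.001]]
wrist_force: [-1.1, -0.0, 10.6]
gripper_width: 0.257
```

Call:
{"method": "play_rows", "body": {"plan": [[[0.1,0,0,0,0,0],[0.15,0,0,0,0,0]]], "hand": 0}}

```text
time_s: 15.05
tcp_pos: [0.446, 0.0199, 0.079]
ee_rot: [[0.002, -0.956, 0.293], [0.0, 0.293, 0.956], [-1.0, -0.002, 0.001]]
wrist_force: [-0.0, 0.6, -2.5]
gripper_width: 0.251
```

Call:
{"method": "play_rows", "body": {"plan": [[[0.1,0,0,0,0,0],[0.1,0,0,0,0,0]]], "hand": 0}}

```text
time_s: 15.3
tcp_pos: [0.4457, 0.0199, 0.077]
ee_rot: [[0.001, -0.956, 0.294], [0.0, 0.294, 0.956], [-1.0, -0.001, 0.001]]
wrist_force: [0.7, 1.2, 0.6]
gripper_width: 0.248
```

The force fell from 10.6 N to about 0, so the sprung leg has snapped past. About 5 mm remain to fully home.

Call:
{"method": "play_rows", "body": {"plan": [[[0.1,0,0,0,0,0],[0.2,0,0,0,0,0],[0.3,0,0,0,0,0]]], "hand": 0}}

```text
time_s: 15.68
tcp_pos: [0.4449, 0.0195, 0.0737]
ee_rot: [[-0.001, -0.956, 0.294], [-0.0, 0.294, 0.956], [-1.0, 0.001, -0.0]]
wrist_force: [1.8, 0.2, -1.1]
gripper_width: 0.248
```

Call:
{"method": "play_rows", "body": {"plan": [[[0.1,0,0,0,0,0],[0.2,0,0,0,0,0]]], "hand": 0}}

```text
time_s: 15.92
tcp_pos: [0.4447, 0.0193, 0.0716]
ee_rot: [[-0.001, -0.956, 0.294], [-0.001, 0.294, 0.956], [-1.0, 0.001, -0.001]]
wrist_force: [0.4, -0.5, 0.1]
gripper_width: 0.253
```

Call:
{"method": "play_rows", "body": {"plan": [[[0.1,0,0,0,0,0],[0.15,0,0,0,0,0]]], "hand": 0}}

```text
time_s: 16.18
tcp_pos: [0.4449, 0.0194, 0.0704]
ee_rot: [[-0.001, -0.956, 0.294], [-0.0, 0.294, 0.956], [-1.0, 0.001, -0.001]]
wrist_force: [-0.8, -0.9, 1.9]
gripper_width: 0.25
```

Call:
{"method": "play_rows", "body": {"plan": [[[0.1,0,0,0,0,0],[0.1,0,0,0,0,0]]], "hand": 0}}

```text
time_s: 16.42
tcp_pos: [0.4451, 0.0194, 0.0697]
ee_rot: [[-0.001, -0.956, 0.294], [-0.0, 0.294, 0.956], [-1.0, 0.0, -0.001]]
wrist_force: [-1.5, -1.5, 4.2]
gripper_width: 0.25
```

Call:
{"method": "play_rows", "body": {"plan": [[[0.1,0,0,0,0,0],[0.15,0,0,0,0,0],[0.15,0,0,0,0,0]]], "hand": 0}}

```text
time_s: 16.8
tcp_pos: [0.4452, 0.0193, 0.0687]
ee_rot: [[-0.0, -0.956, 0.293], [-0.001, 0.293, 0.956], [-1.0, -0.0, -0.001]]
wrist_force: [-1.9, -2.8, 7.8]
gripper_width: 0.249
```

```bash
python3 - <<'E'
from h import *
s=st()
p,d=r.capture("wrist");cv2.imwrite("pics/w13.png",cv2.resize(p[190:280,220:340],None,fx=6,fy=6,interpolation=cv2.INTER_CUBIC))
p,d=r.capture("scene");cv2.imwrite("pics/s13.png",cv2.resize(p[130:250,170:330],None,fx=5,fy=5,interpolation=cv2.INTER_CUBIC))
E
```

```text
t 16.8 tcp [0.4452 0.0193 0.0687] rock [  5.26 -50.63  68.69] F [-1.95 -2.76  7.82] Frock [-1.04 -3.21  7.82] w 0.249
```

View pics/w13.png

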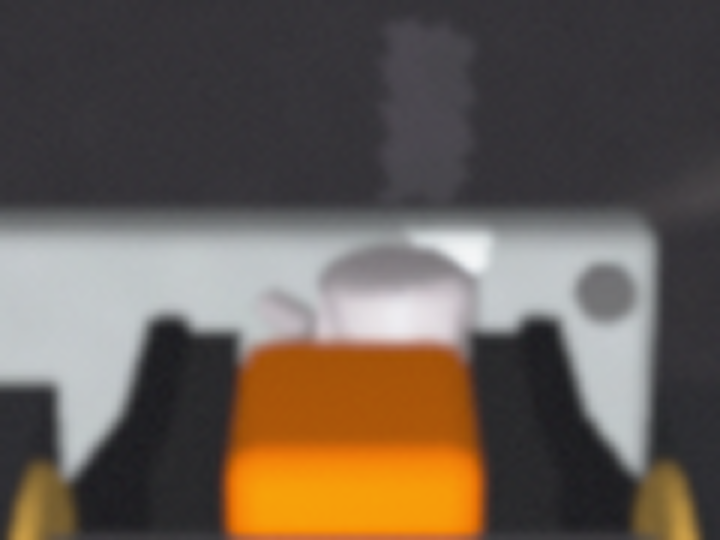

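View pics/s13.png

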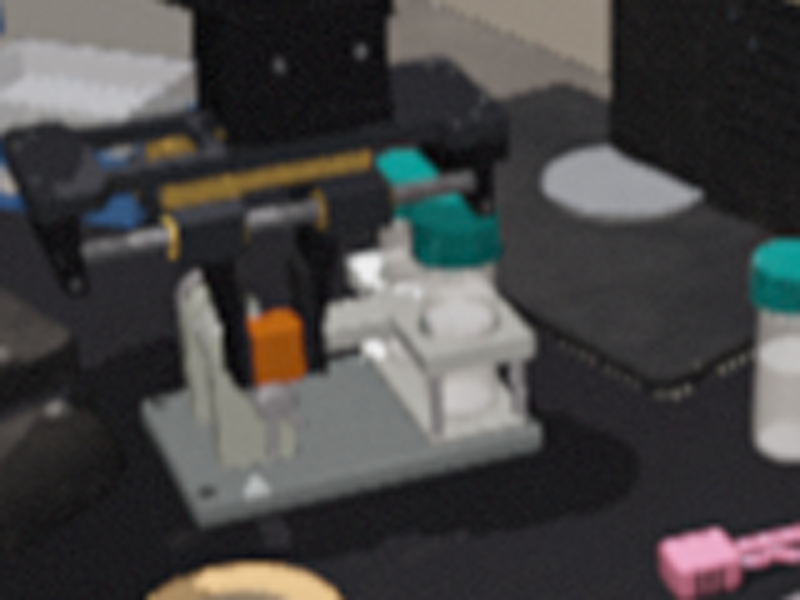

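```bash
python3 - <<'E'
from h import *
def grip(c,p,d,tcp,T):
    X=cloud(c,d);hsv=cv2.cvtColor(p,cv2.COLOR_BGR2HSV)
    m=(hsv[...,0]<20)&(hsv[...,0]>5)&(hsv[...,1]>180)&(hsv[...,2]>100)&(d>0);m[:230]=m[:230];
    m[:, :250]=0;m[:,320:]=0;m[300:]=0
    P=X[m];q=(P-tcp)@T
    v,u=np.nonzero(m);print('rows',v.min(),v.max(),'cols',u.min(),u.max(),'tool x: min(top)',np.round(np.percentile(q[:,0],[2,10,50,90,98])*1000,1),'z world',np.round(np.percentile(P[:,2],[2,50,90,98])*1000,1))
s=st();c=r.get_calibration("wrist");p,d=r.capture("wrist");grip(c,p,d,s['tcp_pos'],np.array(s['ee_rot']))
z=np.load("pics/w8.npz");c2=dict(c);c2['rvec']=z['rvec'];c2['tvec']=z['tvec']
grip(c2,z['p'],z['d'],np.array([.4939,-.2359,.1725]),Rt(np.radians(-1.1)))
z=np.load("pics/w11.npz");c2['rvec']=z['rvec'];c2['tvec']=z['tvec']
grip(c2,z['p'],z['d'],np.array([.4453,.0196,.109]),Rt(YAW))
E
```

```text
t 16.9 tcp [0.4452 0.0193 0.0688] rock [  5.22 -50.62  68.75] F [-1.44 -2.41  7.97] Frock [-0.66 -2.73  7.97] w 0.247
rows 248 279 cols 257 300 tool x: min(top) [-26.2 -25.7 -23.2  -7.7  -3.5] z world [72.2 91.9 94.5 95. ]
rows 247 279 cols 257 300 tool x: min(top) [-26.1 -25.6 -22.7  -6.5  -2.5] z world [175.  195.2 198.1 198.6]
rows 248 279 cols 257 300 tool x: min(top) [-26.3 -25.7 -22.9  -7.4  -3.4] z world [112.4 131.9 134.7 135.3]
```

Call:
{"method": "play_rows", "body": {"plan": [[[-0.1,0,0,0,0,0],[-0.2,0,0,0,0,0],[-0.2,0,0,0,0,0]]], "hand": 0}}

```text
time_s: 17.32
tcp_pos: [0.445, 0.0194, 0.07]
ee_rot: [[-0.0, -0.956, 0.294], [-0.0, 0.294, 0.956], [-1.0, 0.0, -0.0]]
wrist_force: [0.3, -1.9, 2.0]
gripper_width: 0.249
```

Call:
{"method": "play_rows", "body": {"plan": [[[0,0,0,0,0,0],[0,0,0,0,0,0],[0,0,0,0,0,0],[0,0,0,0,0,0]]], "hand": 0.45}}

```text
time_s: 17.82
tcp_pos: [0.4453, 0.0197, 0.07]
ee_rot: [[-0.0, -0.956, 0.294], [0.0, 0.294, 0.956], [-1.0, 0.0, 0.0]]
wrist_force: [-0.2, 1.0, 0.8]
gripper_width: 0.444
```

```bash
python3 - <<'E'
from h import *
s=st()
c=r.get_calibration("wrist")
p,d=r.capture("wrist");cv2.imwrite("pics/w14.png",cv2.resize(p[190:280,220:340],None,fx=6,fy=6,interpolation=cv2.INTER_CUBIC))
E
```

```text
t 17.82 tcp [0.4453 0.0197 0.07  ] rock [  5.15 -50.26  69.95] F [-0.17  1.01  0.82] Frock [-0.46  0.91  0.82] w 0.444
```

View pics/w14.png

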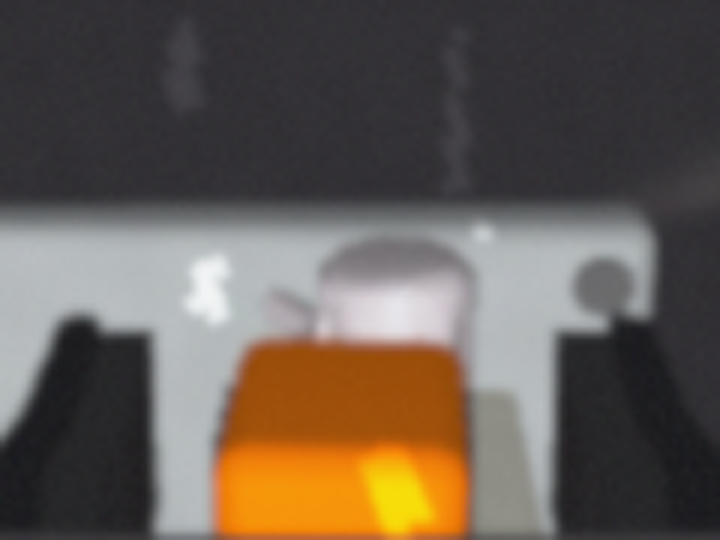

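The clip is released and stands on the shank. I'll rise straight up and inspect.

Call:
{"method": "play_rows", "body": {"plan": [[[-2,0,0,0,0,0],[-5,0,0,0,0,0],[-10,0,0,0,0,0],[-12,0,3,0,0,0],[-12,0,7,0,0,0]]]}}

```text
time_s: 18.5
tcp_pos: [0.467, 0.0873, 0.1925]
ee_rot: [[0.005, -0.955, 0.295], [0.002, 0.295, 0.955], [-1.0, -0.004, 0.004]]
wrist_force: [0.7, -0.4, 0.3]
gripper_width: 0.45
```

Call:
{"method": "play_rows", "body": {"plan": [[[0,0,5,0,0,0],[0,0,7,0,0,0],[0,0,7,0,0,0]]]}}

```text
time_s: 18.88
tcp_pos: [0.4863, 0.1541, 0.1895]
ee_rot: [[-0.001, -0.956, 0.292], [-0.001, 0.292, 0.956], [-1.0, 0.001, -0.001]]
wrist_force: [-0.2, -1.0, 0.3]
gripper_width: 0.453
```

```bash
python3 - <<'E'
from h import *
s=st()
c=r.get_calibration("wrist")
p,d=r.capture("wrist");np.savez("pics/w15.npz",p=p,d=d,rvec=c['rvec'],tvec=c['tvec']);cv2.imwrite("pics/w15.png",cv2.resize(p[60:280,140:380],None,fx=2.7,fy=2.7,interpolation=cv2.INTER_CUBIC))
def an(c,p,d):
    X=cloud(c,d);hsv=cv2.cvtColor(p,cv2.COLOR_BGR2HSV)
    m=(hsv[...,0]<20)&(hsv[...,0]>5)&(hsv[...,1]>180)&(hsv[...,2]>90)&(d>0)
    Q=w2r(X[m]);Q=Q[(abs(Q[:,0])<.04)&(abs(Q[:,1]+.05)<.04)]
    print('grip n',len(Q),'mid',np.round(1000*(np.percentile(Q,2,axis=0)+np.percentile(Q,98,axis=0))/2,1),np.round(1000*np.percentile(Q,[2,98],axis=0),1).tolist())
    t=Q[Q[:,2]>np.percentile(Q[:,2],98)-.006];print('top',len(t),np.round(1000*t.mean(0),1),cv2.minAreaRect((t[:,:2]*1000).astype(np.float32)))
    A=np.c_[t[:,:2]-t[:,:2].mean(0),np.ones(len(t))];print('slope x,y',np.linalg.lstsq(A,t[:,2],rcond=None)[0])
an(c,p,d)
for n in("top","scene"):
    c=r.get_calibration(n);p,d=r.capture(n);cv2.imwrite(f"pics/{n}15.png",cv2.resize(p[150:260,160:280] if n=="top" else p[130:250,170:330],None,fx=5,fy=5,interpolation=cv2.INTER_CUBIC));print(n);an(c,p,d)
E
```

```text
t 18.88 tcp [0.4863 0.1541 0.1895] rock [  4.6   90.33 189.54] F [-0.17 -0.99  0.35] Frock [ 0.13 -1.    0.35] w 0.453
grip n 318 mid [  6.4 -51.7  86.1] [[-4.0, -59.7, 75.7], [16.8, -43.7, 96.5]]
top 219 [  6.8 -50.2  94.7] ((6.207956314086914, -51.84898376464844), (16.405431747436523, 21.540599822998047), 88.53591918945312)
slope x,y [-0.02719558 -0.05473417  0.09466053]
top
grip n 16 mid [  4.9 -52.3  89.8] [[-3.6, -58.7, 82.3], [13.4, -46.0, 97.4]]
top 13 [  6.3 -54.2  95.5] ((4.2247819900512695, -52.18235778808594), (16.809192657470703, 12.807104110717773), 2.471007823944092)
slope x,y [-0.05987319  0.0632355   0.09551734]
scene
grip n 122 mid [  5.1 -52.8  85.9] [[-4.3, -59.5, 73.6], [14.5, -46.1, 98.2]]
top 45 [  5.2 -53.9  96.3] ((6.3108367919921875, -52.98137664794922), (21.410539627075195, 13.222277641296387), 22.102170944213867)
slope x,y [-0.06295445  0.21535494  0.09626069]
```

View pics/w15.png

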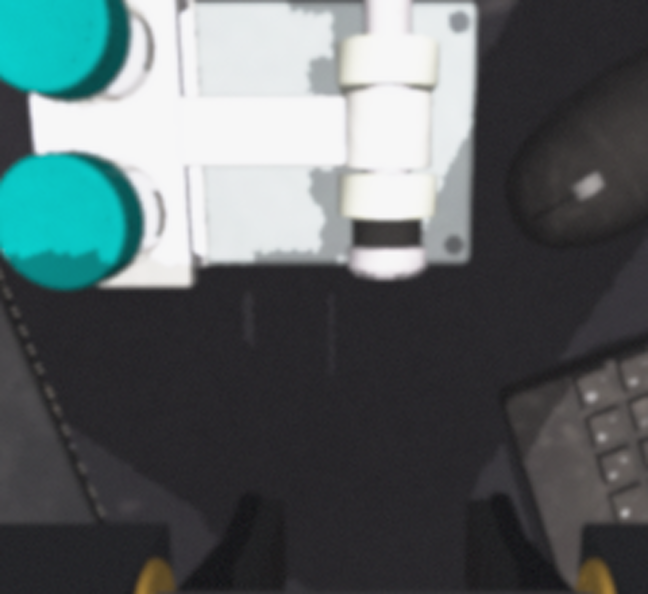

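View pics/scene15.png

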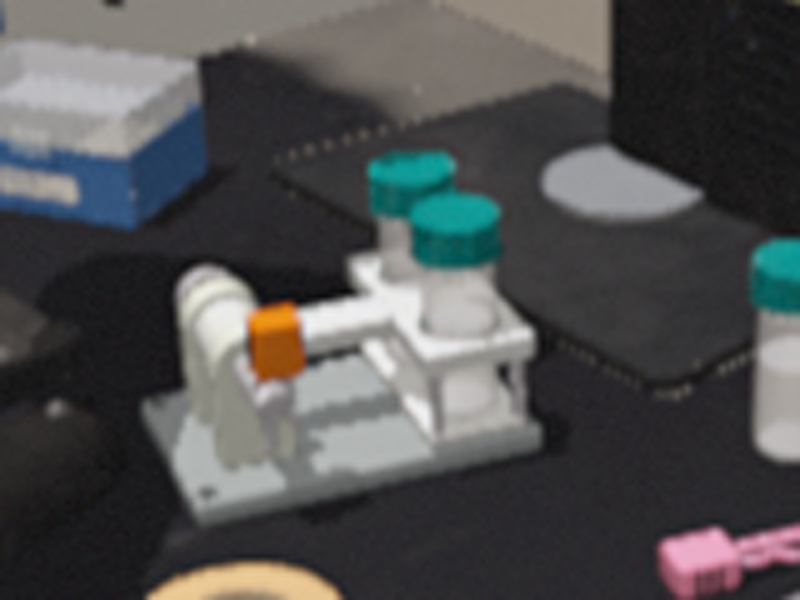

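View pics/top15.png

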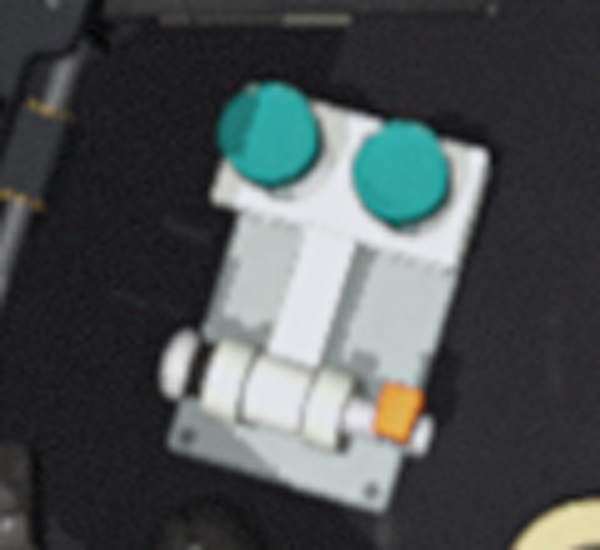

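```bash
python3 - <<'E'
from h import *
s=st();c=r.get_calibration("wrist")
for n in ("w15",):
    z=np.load(f"pics/{n}.npz");c['rvec']=z['rvec'];c['tvec']=z['tvec'];Q=w2r(cloud(c,z['d']).reshape(-1,3))
    q=Q[(Q[:,2]>.05)&(Q[:,2]<.09)&(abs(Q[:,0])<.03)&(abs(Q[:,1])<.1)]
    for y in range(24,60):
        k=(abs(q[:,1]*1000-y)<.5)
        if k.any(): print(y,k.sum(),np.round(1000*np.array([q[k][:,0].min(),q[k][:,0].max(),q[k][:,2].max()]),1))
    cv2.imwrite("pics/w15c.png",cv2.resize(z['p'][120:170,255:310],None,fx=10,fy=10,interpolation=cv2.INTER_CUBIC))
E
```

```text
t 19.02 tcp [0.4858 0.1524 0.1898] rock [  4.64  88.53 189.82] F [ 0.73  0.61 -0.21] Frock [ 0.52  0.8  -0.21] w 0.45
24 39 [-16.5  17.3  79. ]
25 38 [-16.5  17.3  78.7]
26 37 [-16.6  17.3  78. ]
27 29 [-12.3  17.2  77.8]
28 26 [-10.7  12.6  74.2]
29 25 [-10.7  12.6  74.3]
30 36 [-10.7  12.5  74. ]
31 33 [-10.8  12.5  73.8]
32 27 [-10.7  12.6  74.2]
33 28 [-10.8  12.6  73.3]
34 26 [-10.9  12.6  73.9]
35 29 [-10.9  12.6  73.4]
36 26 [-10.9  12.6  73.3]
37 27 [-11.9  12.6  73.3]
38 44 [-12.8  13.6  75.9]
39 33 [-12.9  13.5  75.5]
40 31 [-12.9  13.5  75.2]
41 32 [-12.8  13.5  75. ]
42 31 [-12.8  13.5  74.9]
43 29 [-13.   13.5  75.2]
44 29 [-12.9  13.5  75.1]
45 27 [-11.9  13.6  74.7]
46 24 [-11.   12.7  74.1]
47 20 [-10.1   8.8  72.8]
```

View pics/w15c.png

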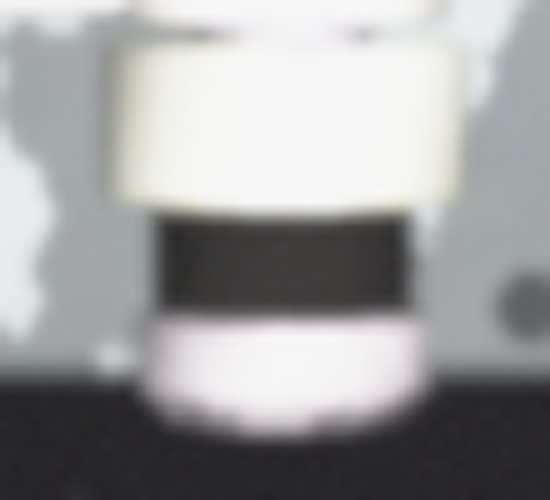

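The head sits directly on the washers with no gap, and the clip is home. Nothing is touching the robot, so I'm handing in.

```bash
python3 - <<'E'
from h import *
print(r.finish_job());st()
E
```

```text
the job is handed in; nothing more can be done
None
the job is handed in; nothing more can be done
```

The locking pin is pushed home and the orange clip is snapped on through the cross hole. I handed the job in at about 19 s; it reports no verdict.

**Pin:** It slid about 16 mm at roughly 6 N, then stopped hard, with the wrist reading 17.7 N. Close-up pictures before hand-in show the head flat on the washers with no gap. I could not read the `lock_pin` value itself.

**Clip:** I lifted it out of the block, lined it up with the hole in the wrist picture and fed it in by feel. The leg went in without resistance. The push rose to 10.6 N, dropped to about 0 at the snap, and I finished with about 8 N at the stop.

**Last checks:**
- **Height:** the top of the grip is at about 96–98 mm, against 97 mm expected when home.
- **Position:** the clip sits near rocker y −51 to −52 mm, about square to the pin.
- **Tilt:** the wrist and top cameras give at most about 0.06 rad. The scene camera gave 0.22 rad along y, from few and noisy points, so I did not rely on it.
- **Bystanders:** I never went near them, and I did not measure their positions again at the end.

**One disagreement:** at the final press the arm's reading put the grip about 2 mm lower than the geometry allows. I took this as measuring error, because the camera heights after release agree with the clip being home.

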